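# Set the steaming basket into the pot

## Task

Get the pot ready for steaming: take the lid off the pot and lay it gently flat, knob up, in the blue tray. Lift the steaming basket up off the rack's deep red hook without wrenching at the hook, and set it gently down into the pot, upright, with its wire rim resting all round on the pot's rim. Leave the pot where it stands, do not knock the oil bottle, the spice jar or the white cup, and let go of everything.

Things in the scene. Friction and masses are not known exactly. Their poses are not given: they have to be found in the camera images.
- rack: Fixed dark steel rack. Origin on the counter straight below the hook's seat; z up; its -x axis is the way the hook points (within 0.25 rad of world -x, towards the robot). At its back, x = +120 mm: two posts 14 mm thick at y = +-100 mm, and a cross rail 215 mm high; base plate 12 mm high from x = +75 to +175, y +-130 mm.
- shelf_edge (a point): Middle of the lower front edge of the rack's shelf of bars, 360 mm above the counter, over the hook's seat. The shelf covers the rack's x from -5 to +150 mm, y +-120 mm, with tins on it. A gripper held upright over the basket's grip would hit it: come in from the hook's open (-x) side with the tool leaning back 35 to 45 degrees from vertical.
- hook_seat (a point): Point on the red hook (8 mm round bar) where the basket's bail rests, 185 mm above the counter, at the rack's x = 0, y = 0. Behind it the hook's shank runs to +x, rising 26 mm to the cross rail.
- hook_tip (a point): Top of the hook's upturned tip: 28 mm to the rack's -x side of the seat and 40 mm above it (225 mm above the counter). The bail's bar must be lifted more than 40 mm before it can pass over the tip.
- basket: Loose steel steaming basket, 0.28 to 0.46 kg, 192 mm high over all, hanging upright on the hook. Origin at the centre of its underside, z up. Round tub, 120 mm across at the top, 100 mm at the bottom. A rigid bail of 8 mm bar rises in its y-z plane from the rim at y = +-66 mm. Its x axis is within about 0.15 rad of the rack's x axis while it hangs.
- basket_rim (a point): Centre of the basket's wire rim, 58 mm above its origin: a ring 146 mm over all, 126 mm inside, of 10 mm thick wire, so its underside is 53 mm above the origin.
- basket_grip (a point): Point to grip on the black grip block of the basket, 172 mm above the basket's origin, on its z axis. The block is 26 mm along the basket's x, 16 mm thick along y (close the fingers along the basket's y) and reaches from 142 to 192 mm above the origin.
- basket_bar (a point): Middle of the bail's level bar (90 mm along the basket's y, 8 mm thick), 140 mm above the basket's origin: the bar that rests in the hook, right under the grip block.
- pot: Loose round steel pot, 1.6 kg, 140 mm across, inside 134 mm across, 95 mm high, standing on the counter. Origin at the centre of its underside, z up. Two black loop handles at y = +-69 to +-101 mm, 72 mm high. It may stand to the robot's left or right, the rack on the other side.
- pot_rim (a point): Centre of the pot's mouth, 95 mm above the pot's origin. When the basket is home its origin is 42 mm above the pot's origin.
- lid: Loose lid, 0.18 to 0.29 kg, 148 mm across, resting on the pot at the start. Origin at the centre of its underside, z up: a plug 122 mm across and 8 mm deep that sits inside the pot's mouth, then the disc up to 16 mm, then a black knob (30 mm across, its upper 20 mm straight) up to 46 mm.
- lid_knob (a point): Point to grip on the lid's knob, 36 mm above the lid's origin, on its axis.
- tray: Fixed blue serving tray, 240 mm (x) by 220 mm (y), 16 mm high, walls and floor 5 mm thick. Origin at the centre of its underside, z up.
- oil: Bystander: tall green oil bottle, 68 mm across, 270 mm high, standing beyond the pot, about 130 to 150 mm from its centre. Origin at the centre of its underside.
- spice: Bystander: spice jar, 60 mm across, 110 mm high, standing beyond the tray. Origin at the centre of its underside.
- cup: Bystander: white cup, 76 mm across, 85 mm high, standing on the counter in front of the hanging basket, on the hook's open side. Origin at the centre of its underside.
There are look-alikes about, which are no part of the job. Of the things that look like the lid, the larger one is meant. What is shaped like the pot but orange is not meant.

How it is judged:
By the outcome, as a careful person would: the job done as asked, in the order asked, and still so for the second after the job is handed in, with the robot touching nothing.
It also fails if it takes over 72 s, if anything falls off the work surface, if the arm or the gripper's body presses on something with over 40 N, if the wrist force passes 120 N, or if a joint passes its speed limit or range.

## Robot

A 6-joint arm with a two-finger parallel gripper is mounted at the origin on the work surface. World frame = base frame: x ahead of the robot, y to its left, z up, the work surface at z = 0. Lengths are in m, angles in rad, forces in N, time in s.
With the tool pointing down it reaches from about 0.35 to 0.975 m from the base axis. Payload 4.9 kg.
Tool frame: the origin (TCP) lies at the very end of the fingers, on their centre line; the grasp point (between the pads) lies 19 mm behind it; z points along the fingers, y is the line along which they close (so a half turn about z gives the same grasp; the last joint's range is limited). The gripper opens to 85 mm and grips with 20 to 120 N. Pads are 22 mm wide; open, the fingers measure 114 mm over their backs; the gripper's body (76 mm by 85 mm) begins 54 mm behind the grasp point. The pads swing forward as they close: fully open they stand 13 mm farther back than shut.
Start: joints at [-1.409, 0.053, 1.613, -0, 1.476, -0.119], TCP at [0.173, -0.601, 0.231] pointing down, gripper open.
Joint ranges: [-3.01, 3.01], [-1.01, 2.22], [0.06, 2.58], [-1.02, 4.17], [0.09, 2.62], [-3.14, 3.14]. Speed limits (rad/s): [2.57, 2.57, 3.14, 3.14, 3.14, 3.14].

## Interface

Orientations are given as a unit quaternion [w, x, y, z].
In Python, from plant import state, optics, ticket, nets gives the robot as it stands. The module is installed in compiled form; this text tells all that it offers.
- The arm moves only by the shell command python3 -m inch 'ROWS' [OPENING]. ROWS is JSON, a list of rows, each an object of numbers: "dx", "dy", "dz": the shift along the tool's x, y, z as a fraction of full scale; "rx", "ry", "rz": the turn, a rotation vector about the tool's x, y, z as a fraction of full scale. In form: [{"dx": .., "dy": .., "dz": .., "rx": .., "ry": .., "rz": ..}, ...]. A call has 1 to 5 rows; each row is the pose to reach, as a shift and turn from the pose commanded when the call began, along the tool's axes at that moment; what a row does not reach only later rows make up. Full scale, the value 1, is 0.8 m for a shift and 1.5 rad for a turn. A row lasts 1/10 s, in which the tool goes at most 50 mm and 8.59 degrees, less where a joint would pass 70% of its speed; a pose out of reach is approached as far as the arm can. A call with a number of a shift or a turn outside -1 to 1 is refused whole. A call with a gripper value outside its range is refused whole. OPENING is the opening, from -1 (shut) to 1 (fully open), set as the call begins (- or left out, the last holds). The fingers move at their own pace and stop on an object; the grip force is fixed at half the most. Time passes only in rows, so rows that repeat a pose let the fingers close. It gives the time, the measured TCP pose, the force, the opening and the grip force at its end, in the units of the state.
- state(): the state, without advancing time (a new reading comes with each control period).
- optics.grab_frame(name): name is "scene" or "top"; returns the picture (420x560x3 uint8, red, green, blue); there is no depth.
- optics.camera_info(name): a dict with "fx", "fy", "cx", "cy" (pixels), "R" (3x3) and "t" (3): a world point X has camera coordinates R X + t. Camera axes: x right, y down, z forward; pixel columns grow to the right and rows downward; lengths in m; the calibration is good to about 2 mm. A picture is of the moment at which its call begins. camera_info takes no time and is no camera call.
- ticket.job_done(): hands the job in; it is judged then, once.
Trained networks look in the newest picture that a camera, given by its name, has taken for a name from the list of things; names that differ only in an ending like _2 or _b are one class to them, and where a whole thing is asked for, a point or a joint stands for the part that bears it (a point fixed in the world has none). Each returns a list of dicts, best first, with "confidence" (0 to 1); they miss things now and then, are a little off and sometimes report something else, mostly with a low value. They report only what shows in the picture. A call takes as long as a camera call. They do not tell look-alikes from the thing itself.
- nets.boxes_of(camera, name): "bbox" ([centre column, centre row, width, height] in pixels, round what is visible of it).
- nets.outline_of(camera, name): "pixels" (420x560 bool, what is visible of it) and "bbox" ([centre column, centre row, width, height] in pixels, round what is visible of it).
The state is a dict: "time": time; "joint_pos": joint angles; "joint_vel": joint speeds; "joint_efforts": joint torques, N m; "tool_pos": TCP position; "tool_rot": TCP orientation; "contact_force": force on the tool from outside, world axes, zero at the start; "ft_torque": the same for the moment, N m; "gripper_width": opening from 0.0 (shut) to 1.0 (fully open); "grasp_force": force on a finger pad.
Only numpy, scipy, OpenCV 4.12 (cv2) and the standard library are available. Lean on these libraries where they do the work, as an engineer would, in place of code of your own. Each camera call takes 0.05 s, during which the arm holds its last target. There are 200 camera calls.

## Working session

There is one attempt and no reset: what is moved stays moved. The work goes in short steps, Python scripts to look and compute and a shell command to move; the robot and the scene stay as the last step left them, time stands still between calls to the robot, and variables do not carry over. Pictures are saved under pics/ and viewed, at most 10 in all, crops included, and the job is handed in when it is done.

```bash
mkdir -p pics; ls
python3 - <<'E'
from plant import state, optics
import cv2
print(state())
for n in("scene","top"):
    f=optics.grab_frame(n); cv2.imwrite(f"pics/{n}0.png",f[:,:,::-1]); print(n,optics.camera_info(n))
E
```

```text
pics
{'time': 0.0, 'joint_pos': array([-1.40900055e+00,  5.33519410e-02,  1.61427056e+00, -2.26715038e-05,
        1.47596009e+00, -1.19013435e-01]), 'joint_vel': array([-0.00075643,  0.00035854, -0.00063749, -0.00093552,  0.0018899 ,
        0.00086045]), 'joint_efforts': array([ 7.81896506e-04, -3.93678296e+01, -3.70175064e+01, -3.86977251e-05,
        6.99349330e-03,  3.57661687e-07]), 'tool_pos': array([ 0.17309675, -0.5999247 ,  0.23008005]), 'tool_rot': array([-9.94499000e-04,  9.90158813e-01,  1.39944756e-01, -3.25630666e-05]), 'contact_force': array([ 0.22211247, -0.0732886 , -0.10840882]), 'ft_torque': array([-0.00486503,  0.01709125,  0.05416367]), 'grasp_force': 0.0, 'gripper_width': 0.9982581835301493}
scene {'fx': 408.3395269136809, 'fy': 408.3395269136809, 'cx': 277.01925405511673, 'cy': 208.90631249638625, 'R': array([[-6.09799862e-03,  9.99957474e-01, -6.91846286e-03],
       [ 6.75647474e-01, -9.80402617e-04, -7.37224206e-01],
       [-7.37199637e-01, -9.17003415e-03, -6.75612763e-01]]), 't': array([-0.0860702 , -0.19873953,  1.57724401])}
top {'fx': 420.0103051910137, 'fy': 420.0103051910137, 'cx': 281.24161936030004, 'cy': 199.9191606195438, 'R': array([[-0.01489771, -0.99983926, -0.00997526],
       [-0.99612275,  0.01570594, -0.08656089],
       [ 0.08670365,  0.00864703, -0.99619662]]), 't': array([0.11529974, 0.54819652, 1.52332892])}
```

View pics/scene0.png

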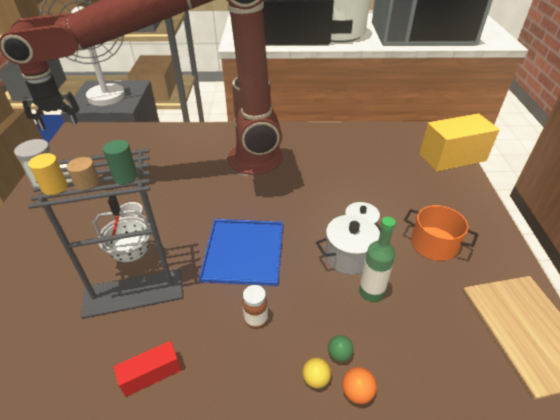

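View pics/top0.png

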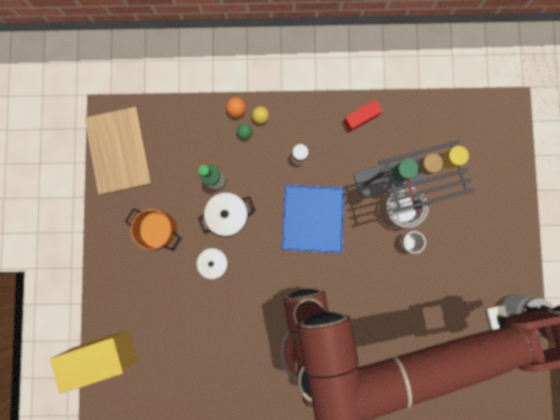

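The top view shows two lids: a larger one at (225,213) on the steel pot, whose handles are at (205,224) and (250,205), and a smaller one at (212,263) lying on the counter. The larger one fits. The orange pot at (153,229) is not meant. The basket is at about (405,207), the cup at (413,242) and the tray at (314,218).

```bash
cat > h.py <<'E'
import numpy as np, cv2
from plant import state, optics, nets
from scipy.spatial.transform import Rotation as Ro
C={n:optics.camera_info(n) for n in("scene","top")}
def ray(c,u,v):
    k=C[c];d=k["R"].T@np.array([(u-k["cx"])/k["fx"],(v-k["cy"])/k["fy"],1]);return -k["R"].T@k["t"],d
def at(c,u,v,z):
    o,d=ray(c,u,v);return o+d*(z-o[2])/d[2]
def tri(a,b):
    A=[];B=[]
    for c,(u,v) in (("scene",a),("top",b)):
        o,d=ray(c,u,v);d=d/np.linalg.norm(d);P=np.eye(3)-np.outer(d,d);A.append(P);B.append(P@o)
    return np.linalg.lstsq(np.vstack(A),np.hstack(B),rcond=None)[0]
def proj(c,X):
    k=C[c];p=k["R"]@np.asarray(X)+k["t"];return np.array([k["fx"]*p[0]/p[2]+k["cx"],k["fy"]*p[1]/p[2]+k["cy"]])
def tool():
    s=state();q=s["tool_rot"];return s,s["tool_pos"],Ro.from_quat(np.r_[q[1:],q[0]])
def rel(p,R):
    "move numbers to reach world tcp p with rotation R, from the measured pose"
    s,p0,R0=tool();return (R0.inv().apply(np.asarray(p)-p0)/0.8).round(4),((R0.inv()*R).as_rotvec()/1.5).round(4)
E
python3 - <<'E'
from h import *
fr={}
for c in C: fr[c]=optics.grab_frame(c)
for c in C:
  for n in("lid","lid_knob","pot","basket","basket_grip","rack","hook_tip","cup","tray","oil","spice"):
    for d in nets.boxes_of(c,n)[:3]:
        if d["confidence"]>.3: print(c,n,round(d["confidence"],2),np.round(d["bbox"],1))
a=cv2.resize(fr["scene"][150:320,20:220],(800,680))[:600]; b=cv2.resize(fr["top"][90:290,190:480],(800,552))
cv2.imwrite("pics/sc1.png",a[:,:,::-1]);cv2.imwrite("pics/top1.png",b[:,:,::-1])
E
```

```text
scene lid 0.96 [352.4 231.7  51.5  40.6]
scene lid 0.63 [362.8 213.4  38.2  22.4]
scene lid_knob 0.72 [353.9 234.1  53.7  36. ]
scene lid_knob 0.6 [364.2 215.2  33.5  20.8]
scene pot 0.89 [346.9 247.6  60.5  48.9]
scene pot 0.83 [444.8 231.9  69.   53.7]
scene basket 0.64 [120.8 227.3  54.1  66.3]
scene basket 0.59 [238.1 249.3  86.   71.2]
scene basket_grip 0.64 [120.9 227.3  57.5  70.3]
scene rack 0.67 [106.5 230.2 153.7 181.6]
scene hook_tip 0.67 [104.5 230.3 150.3 174.4]
scene hook_tip 0.6 [354.  234.7  51.4  34.8]
scene cup 0.67 [129.7 212.7  26.3  19.6]
scene cup 0.55 [341.7 257.6  48.8  36.9]
scene cup 0.47 [354.5 235.7  51.7  32.2]
scene tray 0.71 [239.7 250.   83.2  73.2]
scene oil 0.93 [377.3 261.1  35.   87.1]
scene oil 0.71 [255.5 307.3  25.2  39.8]
scene spice 0.66 [255.8 306.2  26.7  42.3]
top lid 0.74 [411.2 206.8  48.6  38.3]
top lid 0.73 [225.9 214.2  43.5  40.2]
top lid 0.56 [211.6 263.9  28.3  32.9]
top lid_knob 0.74 [406.9 206.   44.1  41. ]
top lid_knob 0.71 [214.4 264.2  31.1  33.6]
top lid_knob 0.62 [224.8 215.4  43.   41.6]
top pot 0.82 [154.2 229.4  53.5  41.6]
top pot 0.55 [227.2 211.6  55.   33.4]
top basket 0.97 [406.9 205.4  39.8  39.6]
top basket_grip 0.79 [411.6 207.7  44.   40.2]
top rack 0.71 [414.7 177.3 117.   78.3]
top rack 0.67 [315.2 218.   61.6  64.6]
top hook_tip 0.78 [415.1 178.7 120.8  74.2]
top hook_tip 0.73 [248.2 197.8   7.5   4.9]
top cup 0.73 [412.4 240.9  24.2  23.1]
top cup 0.57 [414.2 177.8 114.7  67.3]
top tray 0.86 [313.8 218.1  63.4  65.8]
top tray 0.57 [413.1 242.1  24.5  24.1]
top oil 0.73 [212.6 176.2  25.6  28.3]
top spice 0.72 [316.1 218.4  57.9  67.2]
top spice 0.57 [301.9 155.2  18.1  19.9]
```

View pics/sc1.png

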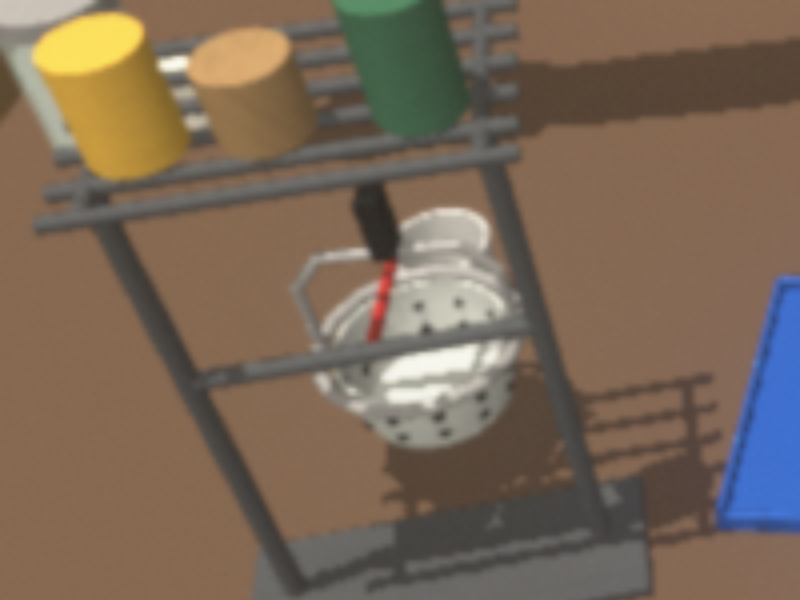

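View pics/top1.png

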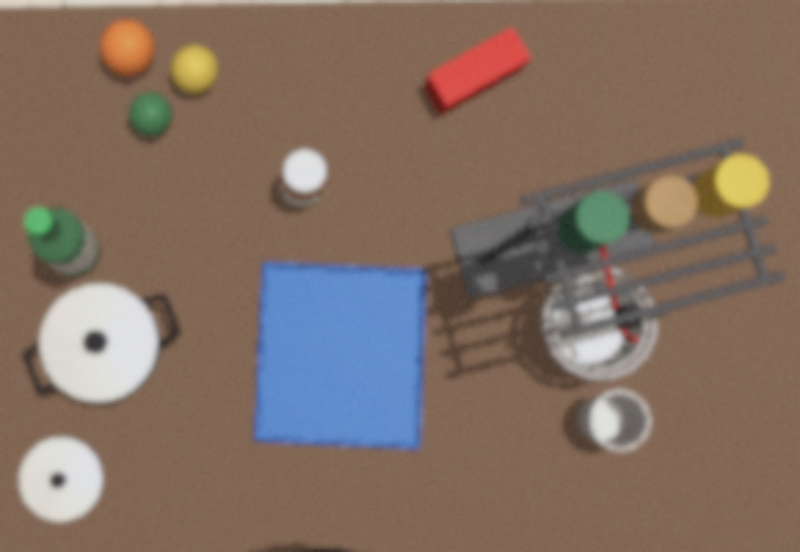

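The crops confirm it: the larger lid is on the steel pot, with its knob at about (224.4,214). The hook tip is at top pixel (419.5,212.5). The black grip block is at scene pixels (112–116, 196–214), partly under the shelf edge.

Run:
```python
from h import *
np.set_printoptions(precision=4,suppress=True)
s=800/290
T=lambda u,v:(190+u/s,90+v/s)
S=lambda u,v:(20+u/4,150+v/4)
kn=at("top",*T(95,342),.133);print("knob",kn,"scene px",proj("scene",kn), "lid disc",at("top",*T(98,342),.103))
print("knob scene",at("scene",354,227.5,.13))
print("handles",at("top",*T(35,370),.072),at("top",*T(167,322),.072))
print("tray",[at("top",*T(u,v),.016) for u,v in((265,263),(425,268),(420,448),(256,440))])
a=at("scene",*S(300,587),.012);b=at("scene",*S(605,530),.012);print("posts",a,b,np.linalg.norm(a-b))
print("tip",at("top",*T(633,338),.225))
print("shelf front top view z.365",at("top",*T(563,328),.365),at("top",*T(782,277),.365),"back",at("top",*T(525,200),.365),at("top",*T(742,143),.365))
print("shelf scene: nearest bar(back)",at("scene",*S(38,225),.365),at("scene",*S(520,155),.365))
print("rim",at("top",*T(600,322),.108),"scene",at("scene",*S(418,330),.108))
print("grip bottom scene",at("scene",*S(384,258),.191))
print("barend scene",at("scene",*S(318,258),.189))
print("cup",at("top",*T(620,420),.085),"oil",at("top",*T(38,221),.27),"spice",at("top",*T(305,170),.11))
```

```text
knob [0.4953 0.3009 0.133 ] scene px [353.9374 222.5976] lid disc [0.4969 0.3014 0.103 ]
knob scene [0.5112 0.2993 0.13  ]
handles [0.4637 0.3874 0.072 ] [0.5231 0.2164 0.072 ]
tray [array([0.6047, 0.0882, 0.016 ]), array([ 0.5945, -0.1267,  0.016 ]), array([ 0.3543, -0.1134,  0.016 ]), array([0.3681, 0.104 , 0.016 ])]
posts [ 0.6539 -0.3961  0.012 ] [ 0.6067 -0.2012  0.012 ] 0.2004736258447431
tip [ 0.4852 -0.3347  0.225 ]
shelf front top view z.365 [ 0.4894 -0.2181  0.365 ] [ 0.5389 -0.4468  0.365 ] back [ 0.6241 -0.1836  0.365 ] [ 0.6808 -0.4128  0.365 ]
shelf scene: nearest bar(back) [ 0.6838 -0.4105  0.365 ] [ 0.6287 -0.1778  0.365 ]
rim [ 0.512  -0.3315  0.108 ] scene [ 0.5084 -0.3331  0.108 ]
grip bottom scene [ 0.5237 -0.3295  0.191 ]
barend scene [ 0.5215 -0.374   0.189 ]
cup [ 0.3886 -0.3584  0.085 ] oil [0.6258 0.3453 0.27  ] spice [0.7117 0.0357 0.11  ]
```

Run:
```python
from h import *
s,p,R=tool()
print(R.as_matrix().round(3))
for w in ([.173,-.6,.35],[.36,-.22,.35],[.496,.301,.26]):
    print(w,rel(w,R)[0])
```

```text
[[ 0.961  0.277  0.   ]
 [ 0.277 -0.961  0.   ]
 [ 0.    -0.    -1.   ]]
[0.173, -0.6, 0.35] [-0.     -0.0007 -0.1484]
[0.36, -0.22, 0.35] [ 0.3562 -0.3923 -0.1484]
[0.496, 0.301, 0.26] [ 0.7    -0.9709 -0.0358]
```

```bash
python3 -m inch '[{"dz":-0.148},{"dz":-0.148},{"dz":-0.148},{"dz":-0.148}]' 1
python3 -m inch '[{"dx":0.178,"dy":-0.196},{"dx":0.178,"dy":-0.196},{"dx":0.178,"dy":-0.196},{"dx":0.178,"dy":-0.196},{"dx":0.178,"dy":-0.196}]'
python3 -m inch '[{"dx":0.178,"dy":-0.196},{"dx":0.178,"dy":-0.196},{"dx":0.178,"dy":-0.196},{"dx":0.178,"dy":-0.196},{"dx":0.178,"dy":-0.196}]'
python3 - <<'E'
from h import *
s,p,R=tool(); print(p,s["joint_pos"],s["time"],rel([.496,.301,.26],R))
E
```

```text
[ 0.17318712 -0.60050024  0.23128728] [-1.40902932e+00  5.27109327e-02  1.61291591e+00  2.88391285e-05
  1.47599934e+00 -1.19026758e-01] 1.3 (array([ 0.7   , -0.9709, -0.0358]), array([0., 0., 0.]))validation failed for argument at $[0]...
validation failed for argument at $[0]...
validation failed for argument at $[0]...
```

```bash
python3 -m inch '[{"dx":0,"dy":0,"dz":-0.148,"rx":0,"ry":0,"rz":0},{"dx":0,"dy":0,"dz":-0.148,"rx":0,"ry":0,"rz":0},{"dx":0,"dy":0,"dz":-0.148,"rx":0,"ry":0,"rz":0},{"dx":0,"dy":0,"dz":-0.148,"rx":0,"ry":0,"rz":0}]' 1
python3 -m inch '[{"dx":0.178,"dy":-0.196,"dz":0,"rx":0,"ry":0,"rz":0},{"dx":0.178,"dy":-0.196,"dz":0,"rx":0,"ry":0,"rz":0},{"dx":0.178,"dy":-0.196,"dz":0,"rx":0,"ry":0,"rz":0},{"dx":0.178,"dy":-0.196,"dz":0,"rx":0,"ry":0,"rz":0},{"dx":0.178,"dy":-0.196,"dz":0,"rx":0,"ry":0,"rz":0}]'
python3 -m inch '[{"dx":0.178,"dy":-0.196,"dz":0,"rx":0,"ry":0,"rz":0},{"dx":0.178,"dy":-0.196,"dz":0,"rx":0,"ry":0,"rz":0},{"dx":0.178,"dy":-0.196,"dz":0,"rx":0,"ry":0,"rz":0},{"dx":0.178,"dy":-0.196,"dz":0,"rx":0,"ry":0,"rz":0},{"dx":0.178,"dy":-0.196,"dz":0,"rx":0,"ry":0,"rz":0}]'
python3 - <<'E'
from h import *
s,p,R=tool(); print(p,s["joint_pos"],s["time"],rel([.496,.301,.26],R))
E
```

```text
time: 1.7
tool_pos: [0.1735, -0.602, 0.3551]
tool_rot: [0.004, 0.99, 0.14, 0.0]
contact_force: [-0.2, -0.0, -0.4]
gripper_width: 1.001
grasp_force: 0.0
time: 2.2
tool_pos: [0.2679, -0.4066, 0.3476]
tool_rot: [-0.002, 0.99, 0.142, 0.0]
contact_force: [-0.2, -1.0, -0.0]
gripper_width: 1.002
grasp_force: 0.0
time: 2.7
tool_pos: [0.3609, -0.217, 0.3481]
tool_rot: [-0.001, 0.99, 0.142, -0.0]
contact_force: [-0.3, -0.4, 0.2]
gripper_width: 0.998
grasp_force: 0.0
[ 0.36091376 -0.21695431  0.34805266] [-7.19013786e-01 -4.93926255e-01  1.88621370e+00  9.63042945e-04
  1.75139324e+00  5.66116458e-01] 2.7 (array([ 0.3446, -0.5733,  0.1113]), array([0., 0., 0.]))
```

```bash
python3 -m inch '[{"dx":0.115,"dy":-0.191,"dz":0.01,"rx":0,"ry":0,"rz":0},{"dx":0.115,"dy":-0.191,"dz":0.01,"rx":0,"ry":0,"rz":0},{"dx":0.115,"dy":-0.191,"dz":0.01,"rx":0,"ry":0,"rz":0},{"dx":0.115,"dy":-0.191,"dz":0.01,"rx":0,"ry":0,"rz":0},{"dx":0.115,"dy":-0.191,"dz":0.01,"rx":0,"ry":0,"rz":0}]' 1
python3 -m inch '[{"dx":0.115,"dy":-0.191,"dz":0.02,"rx":0,"ry":0,"rz":0},{"dx":0.115,"dy":-0.191,"dz":0.02,"rx":0,"ry":0,"rz":0},{"dx":0.115,"dy":-0.191,"dz":0.02,"rx":0,"ry":0,"rz":0},{"dx":0.115,"dy":-0.191,"dz":0.02,"rx":0,"ry":0,"rz":0},{"dx":0.115,"dy":-0.191,"dz":0.02,"rx":0,"ry":0,"rz":0}]'
python3 -m inch '[{"dx":0.115,"dy":-0.191,"dz":0.09,"rx":0,"ry":0,"rz":0},{"dx":0.115,"dy":-0.191,"dz":0.09,"rx":0,"ry":0,"rz":0},{"dx":0.115,"dy":-0.191,"dz":0.09,"rx":0,"ry":0,"rz":0},{"dx":0.115,"dy":-0.191,"dz":0.09,"rx":0,"ry":0,"rz":0},{"dx":0.115,"dy":-0.191,"dz":0.09,"rx":0,"ry":0,"rz":0}]'
python3 - <<'E'
from h import *
f=optics.grab_frame("scene"); g=optics.grab_frame("top")
s,p,R=tool(); print(p,s["joint_pos"],s["time"],rel([.496,.301,.108],R)); print(proj("scene",p),proj("top",p))
a=cv2.resize(f[150:300,280:440],(420,394)); b=cv2.resize(g[150:290,160:300],(380,380)); o=np.zeros((394,800,3),np.uint8);o[:,:420]=a;o[:380,420:]=b
cv2.imwrite("pics/pot2.png",o[:,:,::-1])
E
```

```text
time: 3.2
tool_pos: [0.4061, -0.0459, 0.3398]
tool_rot: [-0.001, 0.99, 0.142, -0.001]
contact_force: [0.4, 0.2, -0.2]
gripper_width: 0.996
grasp_force: 0.0
time: 3.7
tool_pos: [0.4523, 0.1254, 0.3234]
tool_rot: [-0.0, 0.99, 0.141, -0.002]
contact_force: [0.5, -0.5, 0.1]
gripper_width: 1.001
grasp_force: 0.0
time: 4.2
tool_pos: [0.4979, 0.297, 0.2484]
tool_rot: [0.001, 0.99, 0.141, -0.004]
contact_force: [-0.5, -0.8, -0.7]
gripper_width: 0.996
grasp_force: 0.0
[0.49854293 0.29501495 0.25193512] [ 4.06454566e-01 -6.46921016e-02  1.69544676e+00 -1.15381655e-03
  1.51421010e+00  1.69743410e+00] 4.3 (array([-0.0004, -0.0084,  0.1799]), array([0., 0., 0.]))
[357.42236227 190.03240712] [220.8246443  210.88435327]
```

View pics/pot2.png

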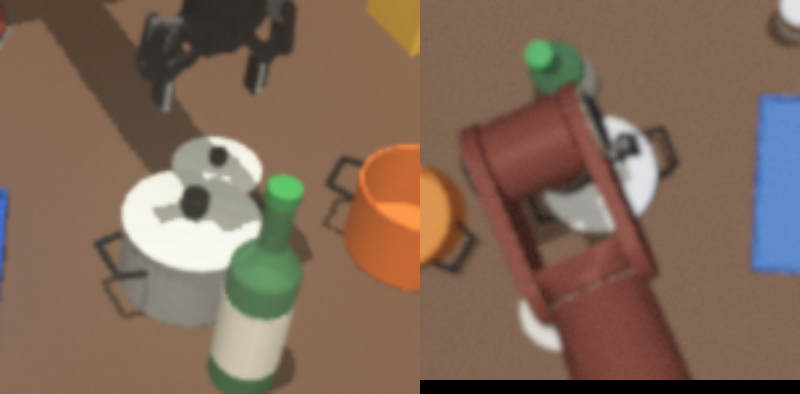

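Run:
```python
from h import *
import cv2
f=cv2.imread("pics/scene0.png");g=cv2.imread("pics/top0.png")
def cen(im,u,v,r):
    w=im[v-r:v+r+1,u-r:u+r+1].astype(float).max(2);m=w<75;y,x=np.nonzero(m);return u-r+x.mean(),v-r+y.mean(),m.sum(),y.min()+v-r,y.max()+v-r
a=cen(f,354,227,9);b=cen(g,225,214,6);print(a,b,tri(a[:2],b[:2]),at("scene",*a[:2],.120),at("top",*b[:2],.13))
print(proj("top",[.4985,.295,.55]))
print(rel([.498,.301,.108],tool()[2]))
```

```text
(np.float64(353.59090909090907), np.float64(227.12121212121212), np.int64(66), np.int64(222), np.int64(232)) (np.float64(224.0), np.float64(213.38095238095238), np.int64(21), np.int64(211), np.int64(215)) [0.49798816 0.30295842 0.11827191] [0.49979174 0.30091387 0.12      ] [0.4974888  0.30283458 0.13      ]
[202.04056505 203.47853325]
(array([ 0.002 , -0.0077,  0.1799]), array([0., 0., 0.]))
```

Knob is at (0.498, 0.302), consistent in both views. Lowering and gripping.

```bash
python3 -m inch '[{"dx":0,"dy":-0.009,"dz":0.05,"rx":0,"ry":0,"rz":0},{"dx":0,"dy":-0.009,"dz":0.1,"rx":0,"ry":0,"rz":0},{"dx":0,"dy":-0.009,"dz":0.14,"rx":0,"ry":0,"rz":0},{"dx":0,"dy":-0.009,"dz":0.165,"rx":0,"ry":0,"rz":0},{"dx":0,"dy":-0.009,"dz":0.179,"rx":0,"ry":0,"rz":0}]' 1
python3 -m inch '[{"dx":0,"dy":0,"dz":0,"rx":0,"ry":0,"rz":0},{"dx":0,"dy":0,"dz":0,"rx":0,"ry":0,"rz":0}]'
python3 - <<'E'
from h import *
s,p,R=tool();print(p,s["joint_pos"],rel([.498,.302,.108],R))
E
```

```text
time: 4.8
tool_pos: [0.496, 0.3009, 0.109]
tool_rot: [0.001, 0.99, 0.139, -0.001]
contact_force: [0.9, -1.0, 0.4]
gripper_width: 1.003
grasp_force: 0.0
time: 5.0
tool_pos: [0.4973, 0.303, 0.1122]
tool_rot: [-0.0, 0.99, 0.139, 0.001]
contact_force: [0.6, 0.4, -0.1]
gripper_width: 0.998
grasp_force: 0.0
[0.49734051 0.3030446  0.11220465] [ 4.19592627e-01  5.34746021e-02  1.81808531e+00 -2.01659292e-04
  1.26754970e+00  1.71088161e+00] (array([0.0004, 0.0015, 0.0053]), array([0., 0., 0.]))
```

```bash
python3 -m inch '[{"dx":0,"dy":0,"dz":0.004,"rx":0,"ry":0,"rz":0},{"dx":0,"dy":0,"dz":0.004,"rx":0,"ry":0,"rz":0},{"dx":0,"dy":0,"dz":0.004,"rx":0,"ry":0,"rz":0},{"dx":0,"dy":0,"dz":0.004,"rx":0,"ry":0,"rz":0},{"dx":0,"dy":0,"dz":0.004,"rx":0,"ry":0,"rz":0}]' -1
python3 -m inch '[{"dx":0,"dy":0,"dz":0,"rx":0,"ry":0,"rz":0},{"dx":0,"dy":0,"dz":0,"rx":0,"ry":0,"rz":0},{"dx":0,"dy":0,"dz":0,"rx":0,"ry":0,"rz":0},{"dx":0,"dy":0,"dz":0,"rx":0,"ry":0,"rz":0},{"dx":0,"dy":0,"dz":0,"rx":0,"ry":0,"rz":0}]'
```

```text
time: 5.5
tool_pos: [0.4966, 0.3039, 0.1082]
tool_rot: [-0.0, 0.99, 0.14, 0.001]
contact_force: [-0.3, -0.3, 2.4]
gripper_width: 0.327
grasp_force: 59.6
time: 6.0
tool_pos: [0.4966, 0.3039, 0.1082]
tool_rot: [-0.0, 0.99, 0.14, 0.001]
contact_force: [-1.1, 0.1, 5.3]
gripper_width: 0.329
grasp_force: 59.8
```

```bash
python3 -m inch '[{"dx":0,"dy":0,"dz":-0.01,"rx":0,"ry":0,"rz":0},{"dx":0,"dy":0,"dz":-0.03,"rx":0,"ry":0,"rz":0},{"dx":0,"dy":0,"dz":-0.06,"rx":0,"ry":0,"rz":0},{"dx":0,"dy":0,"dz":-0.09,"rx":0,"ry":0,"rz":0},{"dx":0,"dy":0,"dz":-0.12,"rx":0,"ry":0,"rz":0}]'
python3 - <<'E'
from h import *
s,p,R=tool();print(p,s["contact_force"],s["grasp_force"],s["joint_pos"]);print(rel([.481,-.012,.2],R), R.as_matrix().round(3))
E
```

```text
time: 6.5
tool_pos: [0.4957, 0.3035, 0.2045]
tool_rot: [0.0, 0.99, 0.14, -0.0]
contact_force: [0.5, -0.7, -2.0]
gripper_width: 0.329
grasp_force: 59.3
[0.49572926 0.30347443 0.20453954] [ 0.49829484 -0.67061333 -2.04332474] 59.32849499717122 [ 4.21276930e-01 -3.25025075e-02  1.74374636e+00  8.77328558e-05
  1.43090783e+00  1.71124932e+00]
(array([-0.127 ,  0.3738,  0.0057]), array([0., 0., 0.])) [[ 0.961  0.277 -0.001]
 [ 0.277 -0.961 -0.   ]
 [-0.001 -0.    -1.   ]]
```

```bash
python3 -m inch '[{"dx":-0.01,"dy":0.03,"dz":0,"rx":0,"ry":0,"rz":0},{"dx":-0.03,"dy":0.08,"dz":0,"rx":0,"ry":0,"rz":0},{"dx":-0.045,"dy":0.13,"dz":0,"rx":0,"ry":0,"rz":0},{"dx":-0.06,"dy":0.18,"dz":0,"rx":0,"ry":0,"rz":0},{"dx":-0.08,"dy":0.23,"dz":0,"rx":0,"ry":0,"rz":0}]'
python3 -m inch '[{"dx":-0.015,"dy":0.05,"dz":0,"rx":0,"ry":0,"rz":0},{"dx":-0.03,"dy":0.1,"dz":0,"rx":0,"ry":0,"rz":0},{"dx":-0.045,"dy":0.135,"dz":0,"rx":0,"ry":0,"rz":0},{"dx":-0.047,"dy":0.144,"dz":0.02,"rx":0,"ry":0,"rz":0},{"dx":-0.047,"dy":0.144,"dz":0.05,"rx":0,"ry":0,"rz":0}]'
python3 -m inch '[{"dx":0,"dy":0,"dz":0.03,"rx":0,"ry":0,"rz":0},{"dx":0,"dy":0,"dz":0.06,"rx":0,"ry":0,"rz":0},{"dx":0,"dy":0,"dz":0.09,"rx":0,"ry":0,"rz":0},{"dx":0,"dy":0,"dz":0.11,"rx":0,"ry":0,"rz":0},{"dx":0,"dy":0,"dz":0.12,"rx":0,"ry":0,"rz":0}]'
python3 - <<'E'
from h import *
optics.grab_frame("top")
for i in range(3): optics.grab_frame("scene")
s,p,R=tool();print(p,s["contact_force"],s["grasp_force"]);print(rel([.481,-.012,.03],R))
E
```

```text
time: 7.0
tool_pos: [0.4853, 0.1076, 0.2039]
tool_rot: [0.0, 0.99, 0.14, 0.0]
contact_force: [0.8, 0.0, -2.3]
gripper_width: 0.324
grasp_force: 59.5
time: 7.5
tool_pos: [0.4826, -0.0133, 0.1647]
tool_rot: [0.001, 0.99, 0.139, 0.002]
contact_force: [0.5, 0.2, -2.4]
gripper_width: 0.329
grasp_force: 59.6
time: 8.0
tool_pos: [0.4796, -0.011, 0.0648]
tool_rot: [-0.001, 0.99, 0.14, -0.002]
contact_force: [-1.0, -0.1, -1.6]
gripper_width: 0.324
grasp_force: 59.6
[ 0.48185643 -0.01182688  0.0679382 ] [ 0.4083295  -0.08771927 -1.48110468] 59.598077864066
(array([-0.0011, -0.0001,  0.0474]), array([0., 0., 0.]))
```

```bash
python3 -m inch '[{"dx":0,"dy":0,"dz":0.012,"rx":0,"ry":0,"rz":0},{"dx":0,"dy":0,"dz":0.022,"rx":0,"ry":0,"rz":0},{"dx":0,"dy":0,"dz":0.03,"rx":0,"ry":0,"rz":0},{"dx":0,"dy":0,"dz":0.036,"rx":0,"ry":0,"rz":0},{"dx":0,"dy":0,"dz":0.04,"rx":0,"ry":0,"rz":0}]'
python3 -m inch '[{"dx":0,"dy":0,"dz":0.002,"rx":0,"ry":0,"rz":0},{"dx":0,"dy":0,"dz":0.004,"rx":0,"ry":0,"rz":0},{"dx":0,"dy":0,"dz":0.004,"rx":0,"ry":0,"rz":0}]'
```

```text
time: 8.7
tool_pos: [0.481, -0.012, 0.0345]
tool_rot: [-0.0, 0.99, 0.14, -0.0]
contact_force: [-0.3, -0.4, -2.0]
gripper_width: 0.328
grasp_force: 59.6
time: 9.0
tool_pos: [0.4814, -0.0121, 0.0321]
tool_rot: [0.0, 0.99, 0.14, -0.0]
contact_force: [-0.2, -0.3, -1.6]
gripper_width: 0.322
grasp_force: 59.6
```

```bash
python3 -m inch '[{"dx":0,"dy":0,"dz":0.001,"rx":0,"ry":0,"rz":0},{"dx":0,"dy":0,"dz":0.002,"rx":0,"ry":0,"rz":0},{"dx":0,"dy":0,"dz":0.002,"rx":0,"ry":0,"rz":0}]'
```

```text
time: 9.3
tool_pos: [0.4814, -0.0121, 0.0305]
tool_rot: [0.0, 0.99, 0.14, 0.0]
contact_force: [0.2, 1.1, -2.2]
gripper_width: 0.32
grasp_force: 59.6
```

Creep on until touching.

```bash
python3 -m inch '[{"dx":0,"dy":0,"dz":0.001,"rx":0,"ry":0,"rz":0},{"dx":0,"dy":0,"dz":0.002,"rx":0,"ry":0,"rz":0},{"dx":0,"dy":0,"dz":0.002,"rx":0,"ry":0,"rz":0}]'
```

```text
time: 9.6
tool_pos: [0.4813, -0.012, 0.0287]
tool_rot: [-0.0, 0.99, 0.14, -0.0]
contact_force: [0.7, -0.4, -2.3]
gripper_width: 0.326
grasp_force: 59.6
```

```bash
python3 -m inch '[{"dx":0,"dy":0,"dz":0.001,"rx":0,"ry":0,"rz":0},{"dx":0,"dy":0,"dz":0.002,"rx":0,"ry":0,"rz":0},{"dx":0,"dy":0,"dz":0.002,"rx":0,"ry":0,"rz":0}]'
```

```text
time: 9.9
tool_pos: [0.4813, -0.012, 0.0271]
tool_rot: [-0.0, 0.99, 0.14, -0.0]
contact_force: [0.2, -0.5, -1.3]
gripper_width: 0.324
grasp_force: 59.6
```

```bash
python3 -m inch '[{"dx":0,"dy":0,"dz":0.001,"rx":0,"ry":0,"rz":0},{"dx":0,"dy":0,"dz":0.0015,"rx":0,"ry":0,"rz":0},{"dx":0,"dy":0,"dz":0.0015,"rx":0,"ry":0,"rz":0}]'
```

```text
time: 10.2
tool_pos: [0.4815, -0.012, 0.0263]
tool_rot: [0.0, 0.99, 0.14, 0.0]
contact_force: [-0.3, -0.1, -0.5]
gripper_width: 0.325
grasp_force: 59.7
```

```bash
python3 -m inch '[{"dx":0,"dy":0,"dz":0.0008,"rx":0,"ry":0,"rz":0},{"dx":0,"dy":0,"dz":0.0008,"rx":0,"ry":0,"rz":0},{"dx":0,"dy":0,"dz":0.0008,"rx":0,"ry":0,"rz":0}]'
```

```text
time: 10.5
tool_pos: [0.4815, -0.0121, 0.0262]
tool_rot: [-0.0, 0.99, 0.14, -0.0]
contact_force: [-3.8, 0.9, 5.1]
gripper_width: 0.327
grasp_force: 60.4
```

```bash
python3 -m inch '[{"dx":0,"dy":0,"dz":0,"rx":0,"ry":0,"rz":0},{"dx":0,"dy":0,"dz":0,"rx":0,"ry":0,"rz":0},{"dx":0,"dy":0,"dz":0,"rx":0,"ry":0,"rz":0},{"dx":0,"dy":0,"dz":0,"rx":0,"ry":0,"rz":0},{"dx":0,"dy":0,"dz":0,"rx":0,"ry":0,"rz":0}]' 1
python3 -m inch '[{"dx":0,"dy":0,"dz":-0.03,"rx":0,"ry":0,"rz":0},{"dx":0,"dy":0,"dz":-0.08,"rx":0,"ry":0,"rz":0},{"dx":0,"dy":0,"dz":-0.14,"rx":0,"ry":0,"rz":0},{"dx":0,"dy":0,"dz":-0.2,"rx":0,"ry":0,"rz":0},{"dx":0,"dy":0,"dz":-0.26,"rx":0,"ry":0,"rz":0}]'
python3 - <<'E'
from h import *
s,p,R=tool();print(p,s["contact_force"],s["grasp_force"],s["joint_pos"])
f=optics.grab_frame("scene")
for d in nets.boxes_of("scene","lid"):print(d)
a=cv2.resize(f[150:310,30:330],(800,427));cv2.imwrite("pics/sc3.png",a[:,:,::-1])
E
```

```text
time: 11.0
tool_pos: [0.4814, -0.0121, 0.0254]
tool_rot: [-0.0, 0.99, 0.14, 0.0]
contact_force: [0.4, -0.4, 0.5]
gripper_width: 1.002
grasp_force: 0.0
time: 11.5
tool_pos: [0.481, -0.012, 0.2353]
tool_rot: [0.0, 0.99, 0.14, 0.0]
contact_force: [1.0, 0.4, 0.6]
gripper_width: 0.998
grasp_force: 0.0
[ 0.48098778 -0.01196987  0.23526344] [0.99624052 0.43749339 0.55212278] 0.0 [-1.79740632e-01 -3.05404199e-01  1.93256267e+00  4.03464457e-05
  1.51426285e+00  1.11025282e+00]
{'bbox': [362.7, 211.2, 39.6, 20.2], 'confidence': 0.83}
{'bbox': [242.3, 247.8, 49.2, 36.7], 'confidence': 0.57}
```

View pics/sc3.png

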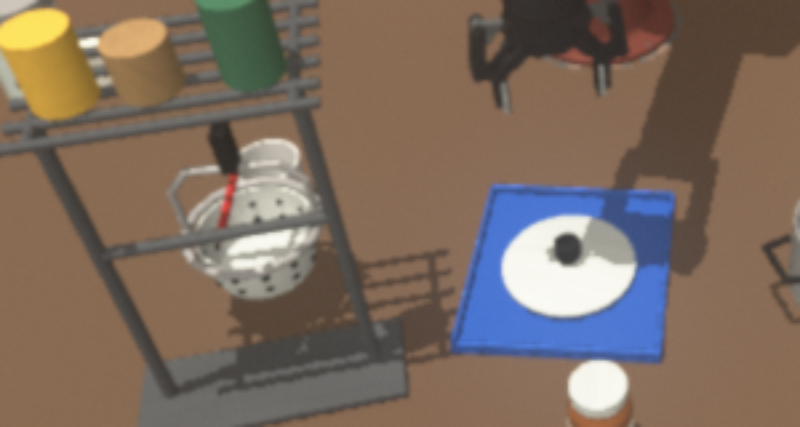

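The lid lies flat, knob up, inside the tray at crop (568,248). The basket still hangs there undisturbed, with its grip at crop (225,148). Next I'll refine the basket pose by comparing model projections with the pictures.

Run:
```python
from h import *
np.set_printoptions(precision=1,suppress=True)
s=800/290
Tc=lambda X:(proj("top",X)-[190,90])*s
Sc=lambda X:(proj("scene",X)-[20,150])*4
for c in((.5136,-.3269),(.511,-.331)):
  for yaw in(.08,.16,.24,.32):
    def W(x,y,z):return [c[0]+np.cos(yaw)*x-np.sin(yaw)*y,c[1]+np.sin(yaw)*x+np.cos(yaw)*y,.049+z]
    print(c,yaw,"S barend-",Sc(W(0,-.045,.140)),"+",Sc(W(0,.045,.14)),"rim-",Sc(W(0,-.066,.058)),"blk bot",Sc(W(.013,0,.142)),"rimc",Sc(W(0,0,.058)),"T rimc",Tc(W(0,0,.058)),"blk top",Tc(W(0,0,.192)),"T bar-",Tc(W(0,-.045,.14)))
f=cv2.imread("pics/top0.png")[180:235,385:435];g=cv2.imread("pics/scene0.png")[190:235,90:160]
o=np.zeros((600,800,3),np.uint8);a=cv2.resize(f,None,fx=8,fy=8,interpolation=cv2.INTER_CUBIC);b=cv2.resize(g,None,fx=5.7,fy=5.7,interpolation=cv2.INTER_CUBIC)
o[:a.shape[0],:400]=a;o[:b.shape[0],400:400+b.shape[1]]=b[:,:400];cv2.imwrite("pics/bz.png",o)
```

```text
(0.5136, -0.3269) 0.08 S barend- [323.5 253.5] + [462.7 245.9] rim- [328. 342.] blk bot [388.2 261. ] rimc [425.2 336.4] T rimc [596.  320.9] blk top [629.6 312.5] T bar- [653.5 312.3]
(0.5136, -0.3269) 0.16 S barend- [322.4 257.2] + [463.4 242.2] rim- [326.4 347.5] blk bot [389.8 260.9] rimc [425.2 336.4] T rimc [596.  320.9] blk top [629.6 312.5] T bar- [653.  309.3]
(0.5136, -0.3269) 0.24 S barend- [321.8 260.9] + [463.8 238.6] rim- [325.5 353. ] blk bot [391.5 260.7] rimc [425.2 336.4] T rimc [596.  320.9] blk top [629.6 312.5] T bar- [652.3 306.4]
(0.5136, -0.3269) 0.32 S barend- [321.5 264.6] + [463.6 235.1] rim- [325.3 358.4] blk bot [393.1 260.4] rimc [425.2 336.4] T rimc [596.  320.9] blk top [629.6 312.5] T bar- [651.3 303.5]
(0.511, -0.331) 0.08 S barend- [318.6 250.8] + [457.5 243.2] rim- [323.3 339.3] blk bot [383.1 258.3] rimc [420.4 333.7] T rimc [599.4 322.9] blk top [633.3 314.7] T bar- [657.1 314.4]
(0.511, -0.331) 0.16 S barend- [317.5 254.5] + [458.3 239.6] rim- [321.7 344.8] blk bot [384.7 258.2] rimc [420.4 333.7] T rimc [599.4 322.9] blk top [633.3 314.7] T bar- [656.6 311.5]
(0.511, -0.331) 0.24 S barend- [316.8 258.2] + [458.6 236. ] rim- [320.8 350.3] blk bot [386.4 258. ] rimc [420.4 333.7] T rimc [599.4 322.9] blk top [633.3 314.7] T bar- [655.8 308.5]
(0.511, -0.331) 0.32 S barend- [316.6 261.8] + [458.5 232.5] rim- [320.5 355.6] blk bot [388.  257.6] rimc [420.4 333.7] T rimc [599.4 322.9] blk top [633.3 314.7] T bar- [654.9 305.6]
```

View pics/bz.png

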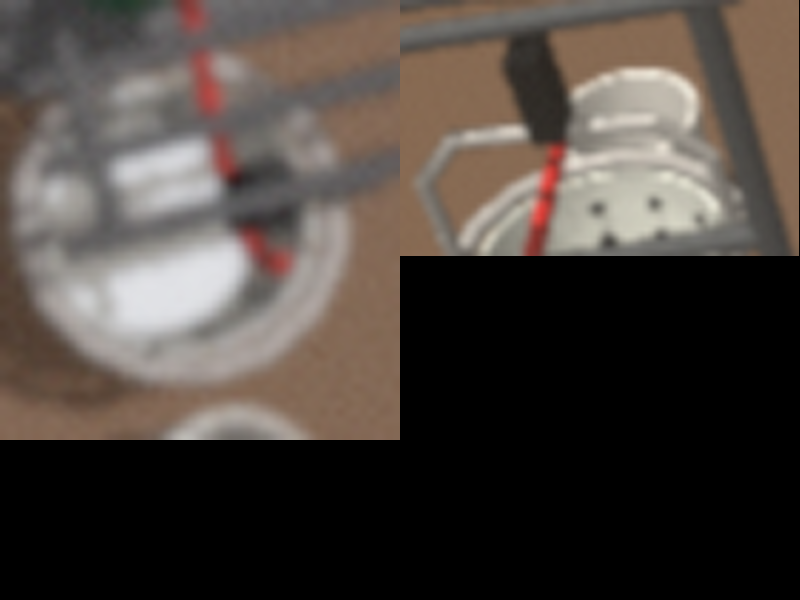

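```bash
cat >> h.py <<'E'
def leanR(yaw,deg):
    u=np.array([np.cos(yaw),np.sin(yaw),0]);k=np.array([0,0,1.]);t=np.radians(deg)
    z=np.sin(t)*u-np.cos(t)*k;x=np.cos(t)*u+np.sin(t)*k
    return Ro.from_matrix(np.c_[x,np.cross(z,x),z])
E
python3 - <<'E'
from h import *
R1=leanR(.17,41);z=R1.as_matrix()[:,2];G=np.array([.511,-.330,.223])
print("final",G+.019*z,"pre",G-.12*z)
print("A",rel([.42,-.10,.33],R1))
E
```

```text
final [ 0.52328543 -0.32789112  0.20866052] pre [ 0.43340779 -0.34331923  0.31356515]
A (array([-0.1073,  0.0829, -0.1102]), array([-0.0225,  0.4671,  0.0721]))
```

```bash
python3 -m inch '[{"dx":-0.03,"dy":0.02,"dz":-0.05,"rx":0,"ry":0.08,"rz":0.01},{"dx":-0.07,"dy":0.05,"dz":-0.1,"rx":-0.01,"ry":0.17,"rz":0.03},{"dx":-0.107,"dy":0.083,"dz":-0.115,"rx":-0.015,"ry":0.27,"rz":0.045},{"dx":-0.107,"dy":0.083,"dz":-0.115,"rx":-0.02,"ry":0.37,"rz":0.06},{"dx":-0.107,"dy":0.083,"dz":-0.115,"rx":-0.0225,"ry":0.467,"rz":0.072}]' 1
python3 -m inch '[{"dx":0,"dy":0,"dz":0,"rx":0,"ry":0,"rz":0},{"dx":0,"dy":0,"dz":0,"rx":0,"ry":0,"rz":0}]'
python3 - <<'E'
from h import *
R1=leanR(.17,41);z=R1.as_matrix()[:,2];G=np.array([.511,-.330,.223])
s,p,R=tool();print(p,s["joint_pos"])
print("pre",rel(G-.12*z,R1))
E
```

```text
time: 12.1
tool_pos: [0.4175, -0.1008, 0.3275]
tool_rot: [-0.029, 0.937, 0.079, 0.339]
contact_force: [-0.8, 0.6, 0.0]
gripper_width: 1.002
grasp_force: 0.0
time: 12.3
tool_pos: [0.4172, -0.1, 0.3249]
tool_rot: [-0.03, 0.939, 0.079, 0.335]
contact_force: [0.1, -0.1, 0.1]
gripper_width: 0.997
grasp_force: 0.0
[ 0.41716533 -0.10004491  0.32494046] [-0.76621005 -0.95801468  2.27892054  0.5457677   1.40037703  0.65882877]
pre (array([-0.0325,  0.3032, -0.0099]), array([-0.0021,  0.0202, -0.0018]))
```

```bash
python3 -m inch '[{"dx":-0.005,"dy":0.05,"dz":-0.001,"rx":0,"ry":0.01,"rz":0},{"dx":-0.012,"dy":0.11,"dz":-0.003,"rx":0,"ry":0.02,"rz":0},{"dx":-0.019,"dy":0.17,"dz":-0.005,"rx":0,"ry":0.02,"rz":0},{"dx":-0.026,"dy":0.23,"dz":-0.007,"rx":0,"ry":0.02,"rz":0},{"dx":-0.0325,"dy":0.29,"dz":-0.01,"rx":-0.002,"ry":0.02,"rz":-0.002}]' 1
python3 -m inch '[{"dx":0,"dy":0.013,"dz":0,"rx":0,"ry":0,"rz":0},{"dx":0,"dy":0.013,"dz":0,"rx":0,"ry":0,"rz":0},{"dx":0,"dy":0.013,"dz":0,"rx":0,"ry":0,"rz":0}]'
python3 - <<'E'
from h import *
R1=leanR(.17,41);z=R1.as_matrix()[:,2];G=np.array([.511,-.330,.223])
f=optics.grab_frame("scene");g=optics.grab_frame("top")
s,p,R=tool();print(p,s["joint_pos"])
print("fin",rel(G+.019*z,R1),proj("scene",p),proj("top",p))
o=np.zeros((440,800,3),np.uint8)
o[:,:400]=cv2.resize(f[150:260,70:170],(400,440));o[:,400:]=cv2.resize(g[160:270,360:460],(400,440))
cv2.imwrite("pics/pre.png",o[:,:,::-1])
E
```

```text
time: 12.8
tool_pos: [0.4342, -0.3347, 0.3142]
tool_rot: [-0.031, 0.933, 0.082, 0.349]
contact_force: [0.5, 0.6, 0.9]
gripper_width: 1.0
grasp_force: 0.0
time: 13.1
tool_pos: [0.4354, -0.3417, 0.3143]
tool_rot: [-0.031, 0.933, 0.082, 0.349]
contact_force: [-0.1, 0.4, -0.9]
gripper_width: 0.995
grasp_force: 0.0
[ 0.43495531 -0.34114794  0.31469027] [-1.13800763 -0.39209343  1.98092398  0.70242896  1.38813673  0.18409445]
fin (array([-0.003 ,  0.0028,  0.1732]), array([-0.0018, -0.001 ,  0.0027])) [108.54084238 155.66580393] [432.01292398 227.70269936]
```

View pics/pre.png

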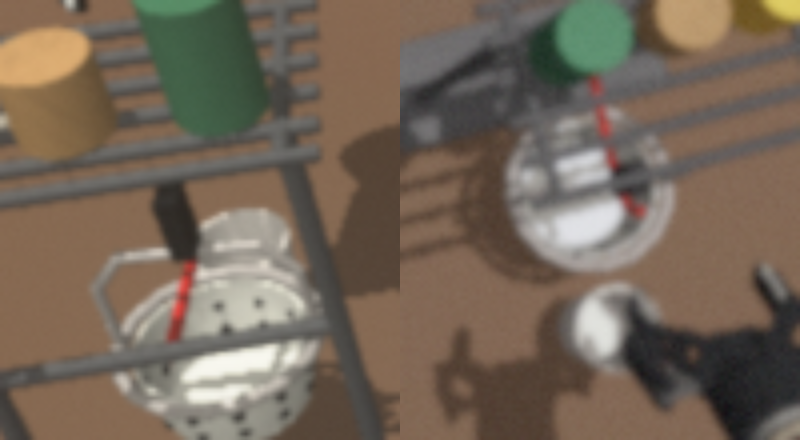

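Everything is as modelled: the grip block is free under the shelf edge, and the fingertips are where the projected TCP says. Going in slowly.

```bash
python3 -m inch '[{"dx":-0.002,"dy":0.002,"dz":0.04,"rx":0,"ry":0,"rz":0},{"dx":-0.002,"dy":0.002,"dz":0.08,"rx":0,"ry":0,"rz":0},{"dx":-0.002,"dy":0.002,"dz":0.11,"rx":0,"ry":0,"rz":0},{"dx":-0.002,"dy":0.002,"dz":0.135,"rx":0,"ry":0,"rz":0},{"dx":-0.002,"dy":0.002,"dz":0.15,"rx":0,"ry":0,"rz":0}]' 1
python3 -m inch '[{"dx":0,"dy":0,"dz":0.01,"rx":0,"ry":0,"rz":0},{"dx":0,"dy":0,"dz":0.018,"rx":0,"ry":0,"rz":0},{"dx":0,"dy":0,"dz":0.023,"rx":0,"ry":0,"rz":0},{"dx":0,"dy":0,"dz":0.023,"rx":0,"ry":0,"rz":0}]'
python3 - <<'E'
from h import *
R1=leanR(.17,41);z=R1.as_matrix()[:,2];G=np.array([.511,-.330,.223])
s,p,R=tool();print(p)
print("fin",rel(G+.019*z,R1))
E
```

```text
time: 13.7
tool_pos: [0.5116, -0.3288, 0.2219]
tool_rot: [-0.031, 0.933, 0.082, 0.349]
contact_force: [0.3, 0.1, 0.9]
gripper_width: 1.004
grasp_force: 0.0
time: 14.1
tool_pos: [0.5229, -0.3289, 0.209]
tool_rot: [-0.03, 0.933, 0.08, 0.35]
contact_force: [0.3, 0.5, -0.9]
gripper_width: 1.003
grasp_force: 0.0
[ 0.52291246 -0.32892308  0.20897612]
fin (array([ 0.0003, -0.0012,  0.0007]), array([-0.0008, -0.0011,  0.0011]))
```

```bash
python3 -m inch '[{"dx":0,"dy":0,"dz":0,"rx":0,"ry":0,"rz":0},{"dx":0,"dy":0,"dz":0,"rx":0,"ry":0,"rz":0},{"dx":0,"dy":0,"dz":0,"rx":0,"ry":0,"rz":0},{"dx":0,"dy":0,"dz":0,"rx":0,"ry":0,"rz":0},{"dx":0,"dy":0,"dz":0,"rx":0,"ry":0,"rz":0}]' -1
python3 -m inch '[{"dx":0,"dy":0,"dz":0,"rx":0,"ry":0,"rz":0},{"dx":0,"dy":0,"dz":0,"rx":0,"ry":0,"rz":0},{"dx":0,"dy":0,"dz":0,"rx":0,"ry":0,"rz":0}]'
python3 - <<'E'
from h import *
s,p,R=tool();M=R.as_matrix()
print(p,s["contact_force"],s["ft_torque"])
print("up 10mm",(M.T@[0,0,.01]/.8).round(5),"up 52",(M.T@[0,0,.052]/.8).round(4))
E
```

```text
time: 14.6
tool_pos: [0.5229, -0.3291, 0.2091]
tool_rot: [-0.03, 0.933, 0.08, 0.35]
contact_force: [0.4, -1.5, 1.0]
gripper_width: 0.175
grasp_force: 59.5
time: 14.9
tool_pos: [0.5229, -0.3291, 0.2091]
tool_rot: [-0.03, 0.933, 0.08, 0.35]
contact_force: [-0.4, -1.0, 1.0]
gripper_width: 0.174
grasp_force: 59.1
[ 0.52294874 -0.32909266  0.20908936] [-0.42510781 -1.03249906  1.04169239] [-0.1874855   0.24983703 -0.05188292]
up 10mm [ 8.22e-03  1.00e-05 -9.42e-03] up 52 [ 0.0427  0.     -0.049 ]
```

Width 15 mm: block held. Lift 10 mm gently and check the force.

```bash
python3 -m inch '[{"dx":0.003,"dy":0,"dz":-0.0034,"rx":0,"ry":0,"rz":0},{"dx":0.006,"dy":0,"dz":-0.0068,"rx":0,"ry":0,"rz":0},{"dx":0.0082,"dy":0,"dz":-0.0094,"rx":0,"ry":0,"rz":0},{"dx":0.0082,"dy":0,"dz":-0.0094,"rx":0,"ry":0,"rz":0}]'
```

```text
time: 15.3
tool_pos: [0.5228, -0.3288, 0.2189]
tool_rot: [-0.03, 0.933, 0.081, 0.35]
contact_force: [0.7, -0.3, -3.3]
gripper_width: 0.176
grasp_force: 58.8
```

```bash
python3 -m inch '[{"dx":0.008,"dy":0,"dz":-0.0092,"rx":0,"ry":0,"rz":0},{"dx":0.016,"dy":0,"dz":-0.0184,"rx":0,"ry":0,"rz":0},{"dx":0.024,"dy":0,"dz":-0.0276,"rx":0,"ry":0,"rz":0},{"dx":0.032,"dy":0,"dz":-0.0367,"rx":0,"ry":0,"rz":0},{"dx":0.0345,"dy":0,"dz":-0.0396,"rx":0,"ry":0,"rz":0}]'
python3 - <<'E'
from h import *
f=optics.grab_frame("scene");g=optics.grab_frame("top")
s,p,R=tool();M=R.as_matrix()
print(p,s["contact_force"],s["ft_torque"],s["joint_pos"])
d=-np.array([np.cos(.2376),np.sin(.2376),0])*.12
print("out 120mm",(M.T@d/.8).round(4))
print("fwd proj grip->",proj("scene",[.511,-.33,.223+.052]))
o=np.zeros((480,800,3),np.uint8)
o[:,:400]=cv2.resize(f[150:270,70:170],(400,480));o[:,400:]=cv2.resize(g[150:270,370:470],(400,480))
cv2.imwrite("pics/lift.png",o[:,:,::-1])
E
```

```text
time: 15.8
tool_pos: [0.5234, -0.3295, 0.2634]
tool_rot: [-0.029, 0.933, 0.081, 0.351]
contact_force: [0.2, -0.1, -3.0]
gripper_width: 0.178
grasp_force: 58.8
[ 0.5230693  -0.32923032  0.26211977] [-0.82432335 -0.30286122 -3.45198346] [-0.07417551  0.66003805  0.01037672] [-0.96169573 -0.23527571  1.9463481   0.7002498   1.17864146  0.2433296 ]
out 120mm [-0.1127  0.0098 -0.0985]
fwd proj grip-> [108.07941397 186.47990629]
```

View pics/lift.png

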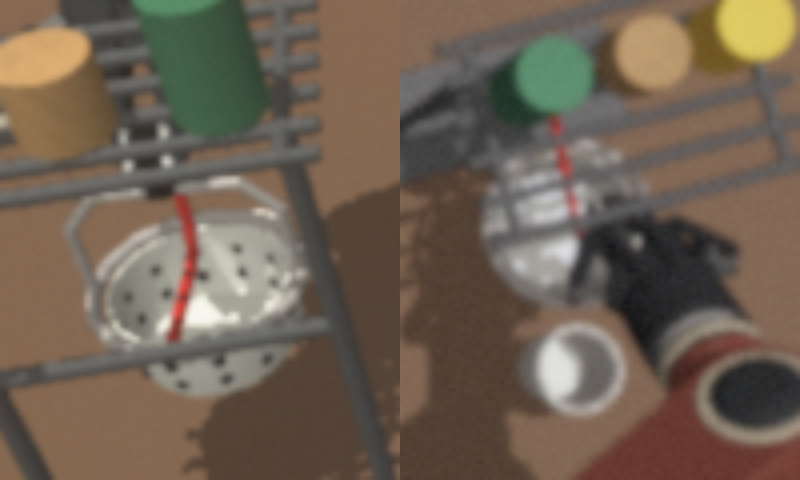

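The basket hangs free and upright, with the bar at crop (185,185) above the hook tip at (182,200), and wrist force about equal to its weight. Next I'll draw it out along the rack's -x.

```bash
python3 -m inch '[{"dx":-0.008,"dy":0.0007,"dz":-0.007,"rx":0,"ry":0,"rz":0},{"dx":-0.02,"dy":0.0017,"dz":-0.0175,"rx":0,"ry":0,"rz":0},{"dx":-0.034,"dy":0.003,"dz":-0.0297,"rx":0,"ry":0,"rz":0},{"dx":-0.048,"dy":0.0042,"dz":-0.042,"rx":0,"ry":0,"rz":0},{"dx":-0.062,"dy":0.0054,"dz":-0.0542,"rx":0,"ry":0,"rz":0}]'
python3 -m inch '[{"dx":-0.014,"dy":0.0012,"dz":-0.0122,"rx":0,"ry":0,"rz":0},{"dx":-0.028,"dy":0.0024,"dz":-0.0245,"rx":0,"ry":0,"rz":0},{"dx":-0.042,"dy":0.0037,"dz":-0.0367,"rx":0,"ry":0,"rz":0},{"dx":-0.053,"dy":0.0046,"dz":-0.0463,"rx":0,"ry":0,"rz":0},{"dx":-0.053,"dy":0.0046,"dz":-0.0463,"rx":0,"ry":0,"rz":0}]'
python3 - <<'E'
from h import *
s,p,R=tool();M=R.as_matrix()
print(p,s["contact_force"],s["ft_torque"],s["joint_pos"])
print("up 100mm",(M.T@[0,0,.1]/.8).round(4))
E
```

```text
time: 16.4
tool_pos: [0.457, -0.3448, 0.2604]
tool_rot: [-0.03, 0.933, 0.08, 0.349]
contact_force: [0.3, -0.3, -3.6]
gripper_width: 0.179
grasp_force: 58.8
time: 16.9
tool_pos: [0.4023, -0.3585, 0.2607]
tool_rot: [-0.03, 0.933, 0.079, 0.35]
contact_force: [0.2, -0.1, -3.9]
gripper_width: 0.178
grasp_force: 58.8
[ 0.40228454 -0.35850735  0.26068914] [ 0.19272996 -0.11743879 -3.92413495] [-0.1203342   0.70040988 -0.01042053] [-1.22049964 -0.36787366  2.05268653  0.72085831  1.36599284  0.06138437]
up 100mm [ 0.0821  0.     -0.0942]
```

```bash
python3 -m inch '[{"dx":0.01,"dy":0,"dz":-0.011,"rx":0,"ry":0,"rz":0},{"dx":0.025,"dy":0,"dz":-0.028,"rx":0,"ry":0,"rz":0},{"dx":0.038,"dy":0,"dz":-0.043,"rx":0,"ry":0,"rz":0},{"dx":0.044,"dy":0,"dz":-0.05,"rx":0,"ry":0,"rz":0},{"dx":0.044,"dy":0,"dz":-0.05,"rx":0,"ry":0,"rz":0}]'
python3 - <<'E'
from h import *
s,p,R=tool();M=R.as_matrix()
print(p,s["contact_force"],s["joint_pos"])
print("W2",rel([.47,-.08,.315],R)[0]);print("W2->W3",(M.T@np.array([.04,.384,0])/.8).round(4))
E
```

```text
time: 17.4
tool_pos: [0.4047, -0.3582, 0.3172]
tool_rot: [-0.028, 0.933, 0.082, 0.35]
contact_force: [-0.5, -0.9, -2.9]
gripper_width: 0.178
grasp_force: 58.8
[ 0.40469221 -0.35823643  0.31718158] [-0.48794047 -0.90355    -2.91325841] [-1.21574176 -0.40087802  1.98359236  0.71051386  1.4388849   0.12729043]
W2 [ 0.1047 -0.3286  0.0932]
W2->W3 [ 0.1005 -0.4643  0.0852]
```

```bash
python3 -m inch '[{"dx":0.008,"dy":-0.025,"dz":0.007,"rx":0,"ry":0,"rz":0},{"dx":0.022,"dy":-0.07,"dz":0.02,"rx":0,"ry":0,"rz":0},{"dx":0.038,"dy":-0.12,"dz":0.034,"rx":0,"ry":0,"rz":0},{"dx":0.054,"dy":-0.17,"dz":0.048,"rx":0,"ry":0,"rz":0},{"dx":0.07,"dy":-0.22,"dz":0.0625,"rx":0,"ry":0,"rz":0}]'
python3 -m inch '[{"dx":0.014,"dy":-0.05,"dz":0.012,"rx":0,"ry":0,"rz":0},{"dx":0.028,"dy":-0.1,"dz":0.024,"rx":0,"ry":0,"rz":0},{"dx":0.04,"dy":-0.15,"dz":0.035,"rx":0,"ry":0,"rz":0},{"dx":0.052,"dy":-0.2,"dz":0.046,"rx":0,"ry":0,"rz":0},{"dx":0.063,"dy":-0.25,"dz":0.055,"rx":0,"ry":0,"rz":0}]'
python3 - <<'E'
from h import *
s,p,R=tool()
print(p,s["contact_force"],s["joint_pos"]);print("W3",rel([.510,.304,.315],R))
E
```

```text
time: 17.9
tool_pos: [0.4477, -0.1697, 0.3124]
tool_rot: [-0.031, 0.933, 0.08, 0.349]
contact_force: [1.8, 0.5, -3.7]
gripper_width: 0.175
grasp_force: 58.9
time: 18.4
tool_pos: [0.4789, 0.0392, 0.3123]
tool_rot: [-0.031, 0.933, 0.08, 0.349]
contact_force: [0.9, -0.3, -3.2]
gripper_width: 0.178
grasp_force: 58.9
[0.47890144 0.03923921 0.31229124] [ 0.86585748 -0.28393122 -3.15410278] [-0.22649358 -0.87892528  2.27291359  0.29302813  1.08997088  1.12504172]
W3 (array([ 0.0737, -0.3194,  0.0602]), array([0., 0., 0.]))
```

```bash
python3 -m inch '[{"dx":0.011,"dy":-0.05,"dz":0.009,"rx":0,"ry":0,"rz":0},{"dx":0.022,"dy":-0.1,"dz":0.018,"rx":0,"ry":0,"rz":0},{"dx":0.034,"dy":-0.15,"dz":0.028,"rx":0,"ry":0,"rz":0},{"dx":0.045,"dy":-0.2,"dz":0.037,"rx":0,"ry":0,"rz":0},{"dx":0.057,"dy":-0.25,"dz":0.047,"rx":0,"ry":0,"rz":0}]'
python3 -m inch '[{"dx":0.008,"dy":-0.035,"dz":0.006,"rx":0,"ry":0,"rz":0},{"dx":0.014,"dy":-0.058,"dz":0.011,"rx":0,"ry":0,"rz":0},{"dx":0.017,"dy":-0.069,"dz":0.013,"rx":0,"ry":0,"rz":0},{"dx":0.017,"dy":-0.069,"dz":0.013,"rx":0,"ry":0,"rz":0},{"dx":0.017,"dy":-0.069,"dz":0.013,"rx":0,"ry":0,"rz":0}]'
python3 - <<'E'
from h import *
f=optics.grab_frame("scene");g=optics.grab_frame("top")
cv2.imwrite("pics/sfull.png",f[:,:,::-1]);cv2.imwrite("pics/tfull.png",g[:,:,::-1])
s,p,R=tool();print(p,s["contact_force"],R.as_matrix().round(3))
o=np.zeros((520,800,3),np.uint8)
o[:,:400]=cv2.resize(f[150:280,300:400],(400,520));o[:,400:]=cv2.resize(g[150:280,170:270],(400,520))
cv2.imwrite("pics/hov.png",o[:,:,::-1])
E
```

```text
time: 18.9
tool_pos: [0.5023, 0.2468, 0.3136]
tool_rot: [-0.031, 0.933, 0.081, 0.348]
contact_force: [0.9, -0.7, -3.2]
gripper_width: 0.177
grasp_force: 58.9
time: 19.4
tool_pos: [0.5107, 0.3009, 0.3153]
tool_rot: [-0.03, 0.933, 0.08, 0.349]
contact_force: [0.6, 0.1, -3.3]
gripper_width: 0.182
grasp_force: 59.0
[0.5109242  0.30046217 0.31584469] [ 0.31426182  0.45554417 -3.21209307] [[ 0.743  0.17   0.647]
 [ 0.128 -0.986  0.111]
 [ 0.657 -0.    -0.754]]
```

View pics/hov.png

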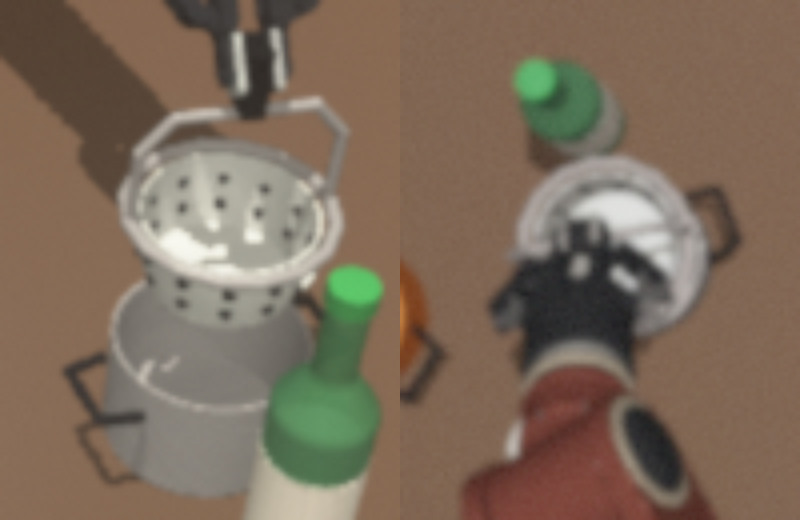

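The hover view shows the basket above the pot. Its rim spans scene-crop (118–343, 140–283) and the pot mouth is just below at about (110–310, 275–408). The bottle is clear. Now I'll fit both rims numerically.

```bash
cat > fit.py <<'E'
from h import *
from scipy.optimize import minimize, differential_evolution
def grads(im):
    g=cv2.GaussianBlur(im.astype(np.float32).max(2),(0,0),.8);return cv2.Sobel(g,5,1,0)/8,cv2.Sobel(g,5,0,1)/8
def curve(c,ctr,a,b,r,tube,th):
    "image points and outward normals of the outer silhouette of a ring tilted a about y, b about x"
    Rt=Ro.from_euler("xyz",[b,a,0]);X=ctr+Rt.apply(np.c_[r*np.cos(th),r*np.sin(th),0*th])
    k=C[c];P=X@k["R"].T+k["t"];uv=np.c_[k["fx"]*P[:,0]/P[:,2]+k["cx"],k["fy"]*P[:,1]/P[:,2]+k["cy"]]
    e=1e-3;X2=ctr+Rt.apply(np.c_[r*np.cos(th+e),r*np.sin(th+e),0*th]);P2=X2@k["R"].T+k["t"]
    t=np.c_[k["fx"]*P2[:,0]/P2[:,2]+k["cx"],k["fy"]*P2[:,1]/P2[:,2]+k["cy"]]-uv;t/=np.linalg.norm(t,axis=1)[:,None]
    n=np.c_[t[:,1],-t[:,0]];n*=np.sign(((uv-uv.mean(0))*n).sum(1))[:,None]
    return uv+n*(tube*k["fx"]/P[:,2])[:,None],n
def score(G,c,ctr,a,b,r,tube,th):
    uv,n=curve(c,np.asarray(ctr),a,b,r,tube,th);m=[cv2.remap(x,uv[:,:1].astype(np.float32),uv[:,1:].astype(np.float32),1)[:,0] for x in G]
    return np.clip(-(m[0]*n[:,0]+m[1]*n[:,1]),-5,25).mean()   # bright inside, dark outside
E
python3 - <<'E'
from fit import *
np.set_printoptions(precision=4,suppress=True)
f=cv2.imread("pics/sfull.png");g=cv2.imread("pics/tfull.png");g0=cv2.imread("pics/top0.png");f0=cv2.imread("pics/scene0.png")
F,G,G0,F0=map(grads,(f,g,g0,f0))
th=np.linspace(-np.pi,np.pi,120,endpoint=False)
# lid at start (disc r 74 top z .103) from both views
for nm,fn in (("lid top",lambda q:-score(G0,"top",[q[0],q[1],.101],0,0,.074,0,th)),("lid scene",lambda q:-score(F0,"scene",[q[0],q[1],.101],0,0,.074,0,th[(np.cos(th)>-.3)&(th<.2)]))):
    r=differential_evolution(fn,[(.475,.52),(.28,.325)],seed=1);print(nm,r.x,r.fun)
ft=th[(th<-.2)|(th>2.6)] # pot rim in scene: left / far arcs
for nm,w in(("-y side",(th<.1)&(th>-2.2)),("near+left",(th<.5)&(th>-2.6))):
    r=differential_evolution(lambda q:-score(F,"scene",[q[0],q[1],.095],0,0,.070,0,th[w]),[(.475,.52),(.28,.325)],seed=1);print("pot scene",nm,r.x,r.fun)
# basket ring
wt=(np.cos(th)>.1)|((np.sin(th)<-.3)&(np.cos(th)>-.5))
def B(q):return -(score(F,"scene",q[:3],q[3],q[4],.068,.005,th)+.7*score(G,"top",q[:3],q[3],q[4],.068,.005,th[wt]))
for lim in(.12,.001):
    r=differential_evolution(B,[(.475,.53),(.28,.325),(.19,.235),(-lim,lim),(-lim,lim)],seed=1);print("ring",r.x,r.fun)
    print("scene only",differential_evolution(lambda q:-score(F,"scene",[*q[:2],.214],q[2],q[3],.068,.005,th),[(.475,.53),(.28,.325),(-lim,lim),(-lim,lim)],seed=1).x)
E
```

```text
lid top [0.4993 0.3039] -24.865969492601945
lid scene [0.4999 0.2989] -25.0
pot scene -y side [0.5023 0.2978] -7.945174714938457
pot scene near+left [0.502  0.2971] -7.426881596888856
ring [ 0.4997  0.2982  0.2132 -0.0828 -0.0036] -23.859138958461642
scene only [ 0.5011  0.2981 -0.0749 -0.019 ]
ring [ 0.4997  0.2989  0.2144 -0.001   0.0003] -21.21140176982251
scene only [ 0.4982  0.2988 -0.001  -0.0002]
```

Run:
```python
from fit import *
np.set_printoptions(precision=4,suppress=True)
F0=grads(cv2.imread("pics/scene0.png"));G0=grads(cv2.imread("pics/top0.png"))
th=np.linspace(-np.pi,np.pi,120,endpoint=False)
def sc(G,c,ctr,a,b,r,tube,th):
    uv,n=curve(c,np.asarray(ctr),a,b,r,tube,th);m=[cv2.remap(x,uv[:,:1].astype(np.float32),uv[:,1:].astype(np.float32),1)[:,0] for x in G]
    return np.clip(-(m[0]*n[:,0]+m[1]*n[:,1]),-5,80).mean()
w=(np.cos(th)>-.3)&(th<.2)
for nm,G,c,ww in(("top",G0,"top",th==th),("scene",F0,"scene",w)):
    print("lid",nm,differential_evolution(lambda q:-sc(G,c,[q[0],q[1],.101],0,0,.074,0,th[ww]),[(.475,.52),(.28,.325)],seed=1).x,
     "tilts",differential_evolution(lambda q:-sc(G,c,[q[0],q[1],.101],q[2],q[3],.074,0,th[ww]),[(.475,.52),(.28,.325),(-.12,.12),(-.12,.12)],seed=1).x)
F,G=grads(cv2.imread("pics/sfull.png")),grads(cv2.imread("pics/tfull.png"))
wt=(np.cos(th)>.1)|((np.sin(th)<-.3)&(np.cos(th)>-.5))
for a in(-.12,-.08,-.04,0,.04):
    r=differential_evolution(lambda q:-sc(F,"scene",q[:3],a,0,.068,.005,th),[(.475,.53),(.28,.325),(.19,.235)],seed=1);r2=differential_evolution(lambda q:-sc(G,"top",[*q,.214],a,0,.068,.005,th[wt]),[(.475,.53),(.28,.325)],seed=1)
    print(a,"scene",r.x,r.fun,"top",r2.x,r2.fun)
yaw=.17
for a in(0,-.08):
  Rt=Ro.from_euler("xyz",[0,a,0])*Ro.from_euler("z",yaw)
  for y in(-.045,.045):print(a,y,(proj("scene",np.array([.4997,.2983,.2135])+Rt.apply([0,y,.082]))-[300,150])*4)
```

```text
lid top [0.4983 0.3031] tilts [ 0.4981  0.3028 -0.0335  0.0793]
lid scene [0.5036 0.3003] tilts [ 0.5066  0.2998 -0.0472 -0.0244]
-0.12 scene [0.4815 0.3039 0.1909] -13.817958088449924 top [0.4999 0.298 ] -14.317248165693105
-0.08 scene [0.4942 0.2998 0.2074] -14.372931543385091 top [0.4999 0.2983] -14.219535212034458
-0.04 scene [0.4858 0.3021 0.2005] -14.690943107176931 top [0.5    0.2987] -14.109950596694325
0 scene [0.4755 0.3048 0.192 ] -13.93034626455783 top [0.5004 0.2988] -14.010675547338094
0.04 scene [0.4754 0.3049 0.1932] -11.953976941072476 top [0.5009 0.299 ] -13.919270897860995
0 -0.045 [173.5329 114.7917]
0 0.045 [314.1536  99.2855]
-0.08 -0.045 [172.3763 107.7156]
-0.08 0.045 [312.0708  93.9565]
```

Bail bar matches zero tilt. To see the pot's own rim unoccluded in both cameras, I'll back off 200 mm along the path and measure.

```bash
python3 -m inch '[{"dx":-0.008,"dy":0.04,"dz":-0.007,"rx":0,"ry":0,"rz":0},{"dx":-0.02,"dy":0.09,"dz":-0.017,"rx":0,"ry":0,"rz":0},{"dx":-0.035,"dy":0.15,"dz":-0.029,"rx":0,"ry":0,"rz":0},{"dx":-0.05,"dy":0.21,"dz":-0.041,"rx":0,"ry":0,"rz":0},{"dx":-0.06,"dy":0.26,"dz":-0.05,"rx":0,"ry":0,"rz":0}]'
python3 - <<'E'
from fit import *
np.set_printoptions(precision=4,suppress=True)
f=optics.grab_frame("scene");g=optics.grab_frame("top")
cv2.imwrite("pics/s5.png",f[:,:,::-1]);cv2.imwrite("pics/t5.png",g[:,:,::-1])
F,G=grads(f),grads(g)
th=np.linspace(-np.pi,np.pi,180,endpoint=False)
def ab(G,c,ctr,r,th):
    uv,n=curve(c,np.asarray(ctr),0,0,r,0,th);m=[cv2.remap(x,uv[:,:1].astype(np.float32),uv[:,1:].astype(np.float32),1)[:,0] for x in G]
    return -np.clip(-(m[0]*n[:,0]+m[1]*n[:,1]),-5,40).mean(),-np.clip(np.hypot(*m),0,40).mean()
for c,GG in(("top",G),("scene",F)):
  for k in(0,1):
    for nm,w in(("all",th==th),("near half" ,np.cos(th)<.2)):
      r=differential_evolution(lambda q:ab(GG,c,[q[0],q[1],.095],.070,th[w])[k],[(.475,.525),(.275,.325)],seed=1);print(c,k,nm,r.x,r.fun)
for n in("scene","top"):
  for d in nets.outline_of(n,"pot")[:2]:
    v,u=np.nonzero(d["pixels"]);print(n,d["confidence"],np.round(d["bbox"],1))
s,p,R=tool();print(p)
a=g[195:235:2,200:252:2].max(2);print(a)
E
```

```text
time: 20.0
tool_pos: [0.4839, 0.0835, 0.3148]
tool_rot: [-0.029, 0.933, 0.08, 0.351]
contact_force: [0.1, -0.2, -4.2]
gripper_width: 0.176
grasp_force: 59.2
top 0 all [0.5014 0.3039] -9.533316763347091
top 0 near half [0.499  0.3041] -15.129931922924177
top 1 all [0.497  0.2838] -12.809001922607422
top 1 near half [0.5007 0.3007] -16.14580726623535
scene 0 all [0.499  0.2999] -6.794350560458619
scene 0 near half [0.4754 0.3027] -5.440671826156127
scene 1 all [0.5031 0.305 ] -15.934836387634277
scene 1 near half [0.5038 0.3048] -19.32297134399414
scene 0.95 [347.9 245.8  61.1  58.1]
scene 0.58 [442.4 232.4  73.4  52.9]
top 0.85 [153.5 229.4  56.   43.3]
top 0.8 [224.9 212.9  50.6  36.2]
[0.485  0.0834 0.3151]
[[129 128 130 131 123 126 126 128 136 144 137 135 128 119 134 134 142 137
  133 130 131 128 127 124 124 125]
 [129 131 127 131 129 129 133 145 140 118  97  98 102 112 117 119 119 126
  141 136 126 110  98  83  76  97]
 [128 131 128 129 129 134 139 127  96  98 124 162 170 170 156 150 138 128
  133 142 126  78  73  90  90  75]
 [130 130 127 128 133 147 122  92 112 160 183 191 195 1
[... 1098 characters left out ...]
98 197 196
  199 196 197 181 136 106 128 132]
 [ 80 101 129 130 136 116 125 183 195 196 196 198 198 199 197 197 197 196
  198 197 196 172 113 114 129 130]
 [ 99  82 124 127 121 127 109 152 193 196 197 195 195 196 196 198 197 200
  199 198 184 137 106 125 129 130]
 [116  79 107 128 119 117 135 120 168 193 196 197 198 195 196 198 199 198
  198 188 153 106 120 131 128 129]
 [125  90  81  97  86  75 116 130 127 164 188 195 198 198 200 199 199 194
  183 147 110 118 128 129 131 131]
 [127 105  61  64  70  79  90 109 118 130 155 178 189 195 197 193 187 168
  132 114 124 130 129 130 130 131]
 [128 119  97  94 109 118 124 117 104 108 132 135 137 156 160 152 128 118
  116 125 127 130 128 129 131 131]]
```

Run:
```python
from fit import *
np.set_printoptions(precision=4,suppress=True)
th=np.linspace(-np.pi,np.pi,180,endpoint=False)
def cg(fn):
    b=cv2.imread(fn).astype(np.float32);m=128+100*(b[:,:,0]-b[:,:,2])/(b.sum(2)+30)*3
    m=cv2.GaussianBlur(m,(0,0),.8);return cv2.Sobel(m,5,1,0)/8,cv2.Sobel(m,5,0,1)/8
def sc(G,c,ctr,r,tube,w):
    uv,n=curve(c,np.asarray(ctr),0,0,r,tube,th[w]);m=[cv2.remap(x,uv[:,:1].astype(np.float32),uv[:,1:].astype(np.float32),1)[:,0] for x in G]
    return -np.clip(-(m[0]*n[:,0]+m[1]*n[:,1]),-5,100).mean()
def run(nm,fn,c,z,r,tube,w):
    G=cg(fn);q=differential_evolution(lambda q:sc(G,c,[q[0],q[1],z],r,tube,w),[(.47,.53),(.27,.33)],seed=1);print(nm,c,q.x,round(q.fun,2))
si,co=np.sin(th),np.cos(th)
for w in(si>-.3,si>.1,(si>-.3)&(co>-.6)):run("pot","pics/t5.png","top",.095,.070,w)
for w in(co<.2,co<-.1,(co<.3)&(si<.5)):run("pot","pics/s5.png","scene",.095,.070,w)
for w in((co>.1)|((si<-.3)&(co>-.5)),(co>.2)):run("ring","pics/tfull.png","top",.214,.068,.005,w)
for w in(co<.2,co<-.1,co<2):run("ring","pics/sfull.png","scene",.214,.068,.005,w)
```

```text
Traceback (most recent call last):
TypeError: run() missing 1 required positional argument: 'w'
```

Run:
```python
from fit import *
np.set_printoptions(precision=4,suppress=True)
th=np.linspace(-np.pi,np.pi,180,endpoint=False)
def cg(fn):
    b=cv2.imread(fn).astype(np.float32);m=128+100*(b[:,:,0]-b[:,:,2])/(b.sum(2)+30)*3
    m=cv2.GaussianBlur(m,(0,0),.8);return cv2.Sobel(m,5,1,0)/8,cv2.Sobel(m,5,0,1)/8
def sc(G,c,ctr,r,tube,w):
    uv,n=curve(c,np.asarray(ctr),0,0,r,tube,th[w]);m=[cv2.remap(x,uv[:,:1].astype(np.float32),uv[:,1:].astype(np.float32),1)[:,0] for x in G]
    return -np.clip(-(m[0]*n[:,0]+m[1]*n[:,1]),-5,100).mean()
def run(nm,fn,c,z,r,tube,w):
    G=cg(fn);q=differential_evolution(lambda q:sc(G,c,[q[0],q[1],z],r,tube,w),[(.47,.53),(.27,.33)],seed=1);print(nm,c,q.x,round(q.fun,2))
si,co=np.sin(th),np.cos(th)
for w in(si>-.3,si>.1,(si>-.3)&(co>-.6)):run("pot","pics/t5.png","top",.095,.070,0,w)
for w in(co<.2,co<-.1,(co<.3)&(si<.5)):run("pot","pics/s5.png","scene",.095,.070,0,w)
for w in((co>.1)|((si<-.3)&(co>-.5)),(co>.2)):run("ring","pics/tfull.png","top",.214,.068,.005,w)
for w in(co<.2,co<-.1,co<2):run("ring","pics/sfull.png","scene",.214,.068,.005,w)
```

```text
pot top [0.4978 0.3058] -8.2
pot top [0.4982 0.306 ] -8.26
pot top [0.5008 0.305 ] -8.47
pot scene [0.4993 0.2996] -4.97
pot scene [0.5    0.2997] -4.57
pot scene [0.5005 0.299 ] -6.25
ring top [0.5023 0.2996] -6.13
ring top [0.5026 0.3005] -7.49
ring scene [0.5031 0.2982] -8.2
ring scene [0.503  0.2979] -7.76
ring scene [0.503  0.2979] -6.47
```

```bash
python3 - <<'E'
from h import *
s,p,R=tool();print(p,rel([.509,.304,.315],R)[0],"down .08",(R.as_matrix().T@[0,0,-.08]/.8).round(4))
E
python3 -m inch '[{"dx":0.009,"dy":-0.04,"dz":0.007,"rx":0,"ry":0,"rz":0},{"dx":0.02,"dy":-0.09,"dz":0.016,"rx":0,"ry":0,"rz":0},{"dx":0.034,"dy":-0.15,"dz":0.028,"rx":0,"ry":0,"rz":0},{"dx":0.048,"dy":-0.21,"dz":0.039,"rx":0,"ry":0,"rz":0},{"dx":0.057,"dy":-0.25,"dz":0.047,"rx":0,"ry":0,"rz":0}]'
python3 -m inch '[{"dx":0,"dy":-0.01,"dz":0,"rx":0,"ry":0,"rz":0},{"dx":0,"dy":-0.014,"dz":0,"rx":0,"ry":0,"rz":0},{"dx":0,"dy":-0.014,"dz":0,"rx":0,"ry":0,"rz":0},{"dx":0,"dy":-0.014,"dz":0,"rx":0,"ry":0,"rz":0}]'
python3 - <<'E'
from h import *
for i in range(3):
    optics.grab_frame("top");s,p,R=tool();print(p,rel([.509,.304,.315],R))
E
```

```text
[0.48498671 0.08335218 0.31511943] [ 0.0566 -0.267   0.0496] down .08 [-0.0658 -0.      0.0753]
time: 20.7
tool_pos: [0.5075, 0.2987, 0.3163]
tool_rot: [-0.032, 0.933, 0.083, 0.35]
contact_force: [1.0, -1.8, -3.4]
gripper_width: 0.178
grasp_force: 59.2
time: 21.1
tool_pos: [0.5069, 0.3036, 0.3164]
tool_rot: [-0.03, 0.933, 0.08, 0.35]
contact_force: [-0.3, 0.2, -3.8]
gripper_width: 0.179
grasp_force: 59.3
[0.50707684 0.30327573 0.31649477] (array([ 0.0007, -0.0005,  0.0031]), array([0., 0., 0.]))
[0.50721269 0.30313752 0.31663057] (array([ 0.0005, -0.0007,  0.0031]), array([0., 0., 0.]))
[0.50725348 0.3031016  0.31659899] (array([ 0.0004, -0.0007,  0.003 ]), array([0., 0., 0.]))
```

```bash
python3 -m inch '[{"dx":-0.012,"dy":-0.001,"dz":0.0155,"rx":0,"ry":0,"rz":0},{"dx":-0.028,"dy":-0.001,"dz":0.034,"rx":0,"ry":0,"rz":0},{"dx":-0.044,"dy":-0.001,"dz":0.053,"rx":0,"ry":0,"rz":0},{"dx":-0.058,"dy":-0.001,"dz":0.07,"rx":0,"ry":0,"rz":0},{"dx":-0.0665,"dy":-0.001,"dz":0.08,"rx":0,"ry":0,"rz":0}]'
python3 -m inch '[{"dx":0,"dy":0,"dz":0,"rx":0,"ry":0,"rz":0},{"dx":0,"dy":0,"dz":0,"rx":0,"ry":0,"rz":0},{"dx":0,"dy":0,"dz":0,"rx":0,"ry":0,"rz":0}]'
python3 - <<'E'
from fit import *
np.set_printoptions(precision=4,suppress=True)
for c,n in(("scene","s6"),("top","t6")):cv2.imwrite(f"pics/{n}.png",optics.grab_frame(c)[:,:,::-1])
th=np.linspace(-np.pi,np.pi,180,endpoint=False);si,co=np.sin(th),np.cos(th)
def cg(fn):
    b=cv2.imread(fn).astype(np.float32);m=128+100*(b[:,:,0]-b[:,:,2])/(b.sum(2)+30)*3
    m=cv2.GaussianBlur(m,(0,0),.8);return cv2.Sobel(m,5,1,0)/8,cv2.Sobel(m,5,0,1)/8
def sc(G,c,ctr,r,tube,w):
    uv,n=curve(c,np.asarray(ctr),0,0,r,tube,th[w]);m=[cv2.remap(x,uv[:,:1].astype(np.float32),uv[:,1:].astype(np.float32),1)[:,0] for x in G]
    return -np.clip(-(m[0]*n[:,0]+m[1]*n[:,1]),-5,100).mean()
s,p,R=tool();print(p,s["contact_force"],s["ft_torque"],"down 10mm",(R.as_matrix().T@[0,0,-.01]/.8).round(4));zr=p[2]-.160+.058
print("ring z",zr)
for c,fn,ws in(("top","pics/t6.png",((co>.1)|((si<-.3)&(co>-.5)),co>.2,(co>.2)&(si>-.6))),("scene","pics/s6.png",(co<.2,co<-.1,(co<.2)&(si<.5)))):
    G=cg(fn)
    for w in ws:
        q=differential_evolution(lambda q:sc(G,c,[q[0],q[1],zr],.068,.005,w),[(.47,.53),(.27,.33)],seed=1);print("ring",c,q.x,round(q.fun,2))
E
```

```text
time: 21.75
tool_pos: [0.5079, 0.3041, 0.2293]
tool_rot: [-0.029, 0.934, 0.08, 0.348]
contact_force: [0.1, 0.5, -2.7]
gripper_width: 0.174
grasp_force: 59.3
time: 22.05
tool_pos: [0.5095, 0.3056, 0.2349]
tool_rot: [-0.031, 0.933, 0.08, 0.351]
contact_force: [-0.5, 1.0, -3.6]
gripper_width: 0.176
grasp_force: 59.3
[0.5094 0.3056 0.2349] [ 0.4004 -0.0473 -3.4245] [-0.0741  0.6852 -0.0312] down 10mm [-0.0082  0.      0.0094]
ring z 0.13288387126482162
ring top [0.5017 0.3043] -7.32
ring top [0.5015 0.3048] -8.8
ring top [0.5014 0.3064] -9.35
ring scene [0.4773 0.3106] -5.78
ring scene [0.4778 0.3111] -6.87
ring scene [0.4789 0.3098] -6.74
```

Run:
```python
from fit import *
np.set_printoptions(precision=4,suppress=True)
th=np.linspace(-np.pi,np.pi,180,endpoint=False);si,co=np.sin(th),np.cos(th)
def cg(fn):
    b=cv2.imread(fn).astype(np.float32);m=128+100*(b[:,:,0]-b[:,:,2])/(b.sum(2)+30)*3
    m=cv2.GaussianBlur(m,(0,0),.8);return cv2.Sobel(m,5,1,0)/8,cv2.Sobel(m,5,0,1)/8
def sc(G,c,ctr,r,tube,w):
    uv,n=curve(c,np.asarray(ctr),0,0,r,tube,th[w]);m=[cv2.remap(x,uv[:,:1].astype(np.float32),uv[:,1:].astype(np.float32),1)[:,0] for x in G]
    return -np.clip(-(m[0]*n[:,0]+m[1]*n[:,1]),-5,100).mean()
G=cg("pics/s6.png");G2=grads(cv2.imread("pics/s6.png"))
for w in(co<2,(co<.3),abs(si)>.5,abs(si)>.8):
  for g in(G,G2):
    q=differential_evolution(lambda q:sc(g,"scene",[q[0],q[1],.133],.068,.005,w),[(.488,.515),(.29,.32)],seed=1);print("ring",q.x,round(q.fun,2))
```

```text
ring [0.488  0.3054] -1.91
ring [0.4948 0.3024] -11.22
ring [0.5036 0.3018] -2.42
ring [0.515  0.2953] -7.3
ring [0.4881 0.3061] -2.38
ring [0.4942 0.3023] -11.06
ring [0.5026 0.3024] -2.68
ring [0.4955 0.3019] -9.22
```

```bash
python3 -m inch '[{"dx":-0.006,"dy":0.0006,"dz":0.005,"rx":0,"ry":0,"rz":0},{"dx":-0.012,"dy":0.0006,"dz":0.0105,"rx":0,"ry":0,"rz":0},{"dx":-0.018,"dy":0.0006,"dz":0.017,"rx":0,"ry":0,"rz":0},{"dx":-0.0224,"dy":0.0006,"dz":0.022,"rx":0,"ry":0,"rz":0},{"dx":-0.0224,"dy":0.0006,"dz":0.022,"rx":0,"ry":0,"rz":0}]'
python3 -m inch '[{"dx":-0.0016,"dy":0,"dz":0.0019,"rx":0,"ry":0,"rz":0},{"dx":-0.0024,"dy":0,"dz":0.0028,"rx":0,"ry":0,"rz":0},{"dx":-0.0024,"dy":0,"dz":0.0028,"rx":0,"ry":0,"rz":0}]'
```

```text
time: 22.65
tool_pos: [0.5063, 0.3041, 0.2058]
tool_rot: [-0.03, 0.933, 0.081, 0.348]
contact_force: [-0.5, 0.7, -3.4]
gripper_width: 0.177
grasp_force: 59.3
time: 22.95
tool_pos: [0.5071, 0.3045, 0.2052]
tool_rot: [-0.03, 0.933, 0.08, 0.35]
contact_force: [-0.3, -0.1, -4.2]
gripper_width: 0.176
grasp_force: 59.3
```

Not yet touching; creep 1.5 mm at a time.

```bash
python3 -m inch '[{"dx":-0.0006,"dy":0,"dz":0.0007,"rx":0,"ry":0,"rz":0},{"dx":-0.0012,"dy":0,"dz":0.0014,"rx":0,"ry":0,"rz":0},{"dx":-0.0012,"dy":0,"dz":0.0014,"rx":0,"ry":0,"rz":0}]'
```

```text
time: 23.25
tool_pos: [0.507, 0.3045, 0.2036]
tool_rot: [-0.03, 0.933, 0.08, 0.35]
contact_force: [-0.7, -0.0, -3.6]
gripper_width: 0.18
grasp_force: 59.3
```

```bash
python3 -m inch '[{"dx":-0.0006,"dy":0,"dz":0.0007,"rx":0,"ry":0,"rz":0},{"dx":-0.0012,"dy":0,"dz":0.0014,"rx":0,"ry":0,"rz":0},{"dx":-0.0012,"dy":0,"dz":0.0014,"rx":0,"ry":0,"rz":0}]'
```

```text
time: 23.55
tool_pos: [0.5073, 0.3046, 0.2027]
tool_rot: [-0.03, 0.933, 0.08, 0.35]
contact_force: [-0.9, -0.9, -2.2]
gripper_width: 0.176
grasp_force: 59.5
```

```bash
python3 -m inch '[{"dx":-0.0006,"dy":0,"dz":0.0007,"rx":0,"ry":0,"rz":0},{"dx":-0.0008,"dy":0,"dz":0.001,"rx":0,"ry":0,"rz":0},{"dx":-0.0008,"dy":0,"dz":0.001,"rx":0,"ry":0,"rz":0}]'
```

```text
time: 23.85
tool_pos: [0.5077, 0.3048, 0.2026]
tool_rot: [-0.031, 0.933, 0.08, 0.351]
contact_force: [-3.0, -2.3, 3.4]
gripper_width: 0.178
grasp_force: 60.4
```

```bash
python3 -m inch '[{"dx":0,"dy":0,"dz":0,"rx":0,"ry":0,"rz":0},{"dx":0,"dy":0,"dz":0,"rx":0,"ry":0,"rz":0},{"dx":0,"dy":0,"dz":0,"rx":0,"ry":0,"rz":0}]' -0.5
python3 -m inch '[{"dx":0,"dy":0,"dz":0,"rx":0,"ry":0,"rz":0},{"dx":0,"dy":0,"dz":0,"rx":0,"ry":0,"rz":0},{"dx":0,"dy":0,"dz":0,"rx":0,"ry":0,"rz":0},{"dx":0,"dy":0,"dz":0,"rx":0,"ry":0,"rz":0},{"dx":0,"dy":0,"dz":0,"rx":0,"ry":0,"rz":0}]' 0.6
python3 -m inch '[{"dx":0,"dy":0,"dz":-0.02,"rx":0,"ry":0,"rz":0},{"dx":0,"dy":0,"dz":-0.06,"rx":0,"ry":0,"rz":0},{"dx":0,"dy":0,"dz":-0.11,"rx":0,"ry":0,"rz":0},{"dx":0,"dy":0,"dz":-0.17,"rx":0,"ry":0,"rz":0},{"dx":0,"dy":0,"dz":-0.22,"rx":0,"ry":0,"rz":0}]'
python3 - <<'E'
from h import *
s,p,R=tool();print(p,s["joint_pos"],"to -y .3",(R.as_matrix().T@[0,-.3,.0]/.8).round(4))
E
```

```text
time: 24.15
tool_pos: [0.5072, 0.3046, 0.2011]
tool_rot: [-0.03, 0.933, 0.081, 0.35]
contact_force: [0.9, 0.0, -0.7]
gripper_width: 0.248
grasp_force: 0.0
time: 24.65
tool_pos: [0.5071, 0.3045, 0.2012]
tool_rot: [-0.03, 0.933, 0.08, 0.35]
contact_force: [0.2, -0.4, 0.5]
gripper_width: 0.802
grasp_force: 0.0
time: 25.15
tool_pos: [0.392, 0.2843, 0.3359]
tool_rot: [-0.031, 0.933, 0.08, 0.35]
contact_force: [0.5, 0.1, 0.1]
gripper_width: 0.802
grasp_force: 0.0
[0.39201814 0.28430666 0.33588245] [ 0.64804416 -0.77006292  2.18173077 -0.34576003  1.09409553  2.10551002] to -y .3 [-0.048   0.3695 -0.0425]
```

```bash
python3 -m inch '[{"dx":0,"dy":0.05,"dz":-0.02,"rx":0,"ry":0,"rz":0},{"dx":0,"dy":0.11,"dz":-0.02,"rx":0,"ry":0,"rz":0},{"dx":0,"dy":0.17,"dz":-0.02,"rx":0,"ry":0,"rz":0},{"dx":0,"dy":0.22,"dz":-0.02,"rx":0,"ry":0,"rz":0},{"dx":0,"dy":0.24,"dz":-0.02,"rx":0,"ry":0,"rz":0}]'
python3 - <<'E'
from fit import *
np.set_printoptions(precision=4,suppress=True)
f=optics.grab_frame("scene");g=optics.grab_frame("top")
cv2.imwrite("pics/s7.png",f[:,:,::-1]);cv2.imwrite("pics/t7.png",g[:,:,::-1])
th=np.linspace(-np.pi,np.pi,180,endpoint=False);si,co=np.sin(th),np.cos(th)
def cg(fn):
    b=cv2.imread(fn).astype(np.float32);m=128+100*(b[:,:,0]-b[:,:,2])/(b.sum(2)+30)*3
    m=cv2.GaussianBlur(m,(0,0),.8);return cv2.Sobel(m,5,1,0)/8,cv2.Sobel(m,5,0,1)/8
def sc(G,c,ctr,r,tube,w):
    uv,n=curve(c,np.asarray(ctr),0,0,r,tube,th[w]);m=[cv2.remap(x,uv[:,:1].astype(np.float32),uv[:,1:].astype(np.float32),1)[:,0] for x in G]
    return -np.clip(-(m[0]*n[:,0]+m[1]*n[:,1]),-5,100).mean()
for c,fn,ws in(("top","pics/t7.png",(si>-.3,si>.1,co<2)),("scene","pics/s7.png",(co<.2,co<-.1))):
    G=cg(fn)
    for w in ws:
        q=differential_evolution(lambda q:sc(G,c,[q[0],q[1],.1],.068,.005,w),[(.485,.52),(.285,.325)],seed=1);print("ring",c,q.x,round(q.fun,2))
# dark grip block and overall
def dark(im,c,X,r):
    u,v=proj(c,X).round().astype(int);w=im[v-r:v+r+1,u-r:u+r+1].max(2)<60;n,lab,st,cen=cv2.connectedComponentsWithStats(w.astype(np.uint8))
    k=1+np.argmax(st[1:,4]);return cen[k]+[u-r,v-r],st[k]+np.array([u-r,v-r,0,0,0])
X=[.4985,.303,.21]
a,sa=dark(f,"scene",X,14);b,sb=dark(g,"top",X,10);print("block scene",a,sa,"pred",proj("scene",X),"top",b,sb,"pred",proj("top",X));print("tri",tri(a,b))
for n in("scene","top"):
  for t in("basket","lid","oil","cup","spice","pot"):
    for d in nets.boxes_of(n,t)[:3]:
        if d["confidence"]>.5:print(n,t,round(d["confidence"],2),np.round(d["bbox"],1))
u,v=proj("scene",[.5,.303,.15]).astype(int)
E
```

```text
time: 25.65
tool_pos: [0.4309, 0.094, 0.3476]
tool_rot: [-0.028, 0.935, 0.078, 0.345]
contact_force: [0.2, -0.6, 0.1]
gripper_width: 0.798
grasp_force: 0.0
ring top [0.4969 0.3073] -9.02
ring top [0.4965 0.3071] -9.03
ring top [0.4967 0.3031] -7.89
ring scene [0.485  0.3043] -4.04
ring scene [0.4851 0.306 ] -4.13
block scene [357.8795 203.8313] [355 196   7  16  83] pred [358.4593 202.3721] top [220.0833 212.1667] [219 210   3   5  12] pred [220.3471 211.72  ]
tri [0.4973 0.3036 0.2039]
scene basket 0.62 [355.1 220.6  51.3  58.9]
scene lid 0.78 [242.8 248.2  50.9  36. ]
scene lid 0.72 [361.2 210.2  32.8  18.5]
scene oil 0.63 [377.4 261.2  33.4  84.5]
scene cup 0.65 [130.8 217.2  27.7  32.3]
scene spice 0.69 [255.9 307.8  27.5  41.4]
scene pot 0.97 [339.1 255.3  45.3  37.2]
scene pot 0.92 [441.5 233.4  73.2  49.5]
scene pot 0.51 [106.4 227.1 156.5 182.9]
top basket 0.87 [224.5 214.5  41.6  39.6]
top lid 0.91 [212.7 263.6  23.6  29.1]
top lid 0.62 [313.  218.3  42.4  36.4]
top oil 0.67 [213.1 175.   23.9  27.2]
top cup 0.83 [412.6 241.1  23.8  22.6]
top cup 0.73 [300.7 155.9  17.8  24.9]
top spice 0.72 [302.8 154.2  18.   22.2]
top pot 0.91 [151.8 230.1  53.1  41.7]
```

The measurements agree. The ring centre in the top view is within about 2 mm of the pot's, and the grip block stands straight above it at (0.497, 0.304), so the basket is upright. It touched down at the seated height, and the bystanders have not moved. Handing in.

```bash
python3 -c "
from plant import ticket
print(ticket.job_done())"
```

```text
the job is handed in; nothing more can be done
None
```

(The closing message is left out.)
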